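# Pile mesquite offcuts crosswise to dry on the switched-off griddle

## Task

First switch off the griddle's four zones at its lever bank. Then pile the two loose mesquite offcuts crosswise on the one lying on the plate so that they dry in its leftover heat: the long one across the bottom one, near its middle, and the short one across the long one. Each must rest balanced and about level on the crest of the one below, left standing on its own; leave the bottom one where it lies and do not disturb the jar, plates, turner or spice rack.

Things in the scene. Friction and masses are not known exactly. Their poses are not given: they have to be found in the camera images.
- bank (a point): Middle of the row of 4 lever switches on the front ledge of the electric griddle (280 x 350 mm, 78 high), at the height of their pivots, 2 mm under the ledge's face. x away from the robot's side across the griddle, y left along the row, z up. Pivots at y +67.5, +22.5, -22.5, -67.5 mm. A closed fingertip drawn along -y, its end 23 mm above the pivots, lays all four over and clears each.
- zone0 (a joint): Leftmost (+y) lever, a black 9 mm rod with a 12 mm red cap. 0 = upright, on, its top 32 mm above the pivot; 1.1 rad = laid over to -y of the bank, off, its top then 17 mm above the pivot. Off from 0.6 rad on. Stiff: it takes about 1 N at the tip and stays where it is left.
- zone1 (a joint): The next lever to the right, the same.
- zone2 (a joint): The third lever from the left, the same.
- zone3 (a joint): The rightmost (-y) lever, the same.
- plate (a point): Centre of the top face of the griddle's black cast iron plate, 70 mm above the cart (230 mm along x, 350 mm along y, with a 6 mm high, 6 mm wide rim at the back and sides); axes as for the bank.
- bottom_mid (a point): Bottom offcut on the plate, split mesquite 170 mm long (x): sawn block 54 mm wide (y), 26 high with upright sides, above it a bark roof narrowing to a flat crest only 18 mm wide along its length, 7 mm to +y of the middle, 39 mm high at the -x end, 49 at +x. About 0.36 kg. Origin mid-length, mid-width, 22 mm above the underside; z up.
- long_mid (a point): Long loose offcut, flat side down, shaped like the bottom one: 160 mm long (x), block 46 wide (y), 26 high, crest 18 wide, 5 to -y of the middle, 38 high at -x, 46 at +x; knot 8 mm out of its +y side at x = +55. 0.09 to 0.36 kg. One end is denser, unseen and new each time: its balance point lies up to 35 mm from the middle along x (feel its moment as it hangs). Origin mid-length, mid-width, 21 mm above the underside.
- short_mid (a point): Short loose offcut, flat side down, same shape: 140 mm long (x), block 42 wide (y), 26 high, crest 18 wide, 4 to +y of the middle, 43 high at -x, 35 at +x; knot 8 mm out of its -y side at x = -48. 0.08 to 0.33 kg. Its balance point too is hidden, up to 32 mm from the middle along x. Origin mid-length, mid-width, 19.5 mm above the underside.
- jar: Glass jar with a red twist cap, 72 mm across, 120 mm high, 0.45 kg, standing on the cart; origin under its centre. Leave it alone.
- plates_mid (a point): Stack of melamine plates, 160 mm across, 47 mm high; centre of the stack, half-way up. Leave it alone.
- turner: Orange silicone turner, 270 mm long along x, lying on the cart in front of the griddle; origin under its middle. Leave it alone.
- rack_post (a point): Spice rack beyond the work on the right: black foot, central post to 222 mm above the cart and two round turning tiers of small jars, 150 mm across, the lower up to 87 mm, the upper up to 183 mm above the cart; this point is on the post's axis 100 mm up. Leave it alone.
- tier_high (a joint): Turn of the rack's upper tier about the post, rad; starts near 0. Leave it alone.
- tier_low (a joint): The same of the lower tier. Leave it alone.
There are look-alikes about, which are no part of the job. What is shaped like the part that bears long_mid but green is not meant.

How it is judged:
By the outcome, as a careful person would: the job done as asked, in the order asked, and still so for the second after the job is handed in, with the robot touching nothing.
It also fails if it takes over 72 s, if anything falls off the work surface, if the arm or the gripper's body presses on something with over 40 N, if the wrist force passes 120 N, or if a joint passes its speed limit or range.

## Robot

A 7-joint arm with a two-finger parallel gripper is mounted at the origin on the work surface. World frame = base frame: x ahead of the robot, y to its left, z up, the work surface at z = 0. Lengths are in m, angles in rad, forces in N, time in s.
With the tool pointing down it reaches from about 0.4 to 0.85 m from the base axis. Payload 4.5 kg.
Tool frame: the origin (TCP) lies between the finger pads; the fingertips stand 11 mm ahead of it and the grasp point (between the pads) lies 8 mm behind it (r.tip_reach is the distance from the TCP to the fingertips, in m); x points along the fingers, y is the direction in which the jaws open and shut, and the axes are right-handed (so a half turn about x gives the same grasp; the last joint's range is limited). The gripper opens to 88 mm and grips with 3 to 60 N. Pads are 18 mm wide; open, the fingers measure 123 mm over their backs; the gripper's body (75 mm by 187 mm) begins 45 mm behind the grasp point.
Start: joints at [-1.077, 0.689, -0.195, 1.565, 0.157, 0.902, -0.215], TCP at [0.277, 0.56, 0.25] pointing down, gripper open.
Joint ranges: [-3.01, 3.01], [-0.46, 2.08], [-1.47, 1.51], [0.13, 2.56], [-1, 4.14], [0.04, 2.09], [-2.66, 2.66]. Speed limits (rad/s): [2.57, 2.57, 3.14, 3.14, 3.14, 3.14, 3.14].

## Interface

Orientations are given as a unit quaternion [x, y, z, w].
In Python, from plant import r gives the robot as it stands.
- The arm moves only by the tool drive_tool, never from a script. Its argument "deltas" is a list of rows, each a list of 3 entries, a list of its own where there are three numbers: the turn, a rotation vector about the tool's x, y, z in degrees, then the shift along the tool's x, y, z in cm, then the finger opening in cm, from 0 to 8.81. A call has 1 to 12 rows; each row shifts and turns the commanded pose from where the row before left it, along the tool's axes as they then stand; what a row does not reach is not made up. A row lasts 1/12 s, in which the tool goes at most 41.7 mm and 7.16 degrees, less where a joint would pass 70% of its speed; a pose out of reach is approached as far as the arm can. A call is refused whole if a number of a shift passes 4.17 or a number of a turn 7.16, either way. A call with a gripper value outside its range is refused whole. The fingers move at their own pace and stop on an object; "force" is the grip in N (left out, the last holds). Time passes only in rows, so rows that do not move let the fingers close. It gives the time, the measured TCP pose, the force and the opening at its end, in the units of the state.
- r.get_state(): the state, without advancing time (a new reading comes with each control period).
- r.snapshot(name): name is "side" or "top"; returns a dict with "color" (400x640x3 uint8, red, green, blue), "fov_y" (degrees; the focal length in pixels is half the picture's height over the tangent of half this angle, whatever the lens; pixels are square), "cx", "cy" (the principal point, pixels), "k1" (the pictures are not rectified: a ray, as slopes to the right and down, at radius r is drawn at 1 + k1 r^2 times it, then the intrinsics apply), "extrinsics" (4x4, takes a point from world to camera coordinates). Camera axes: x right, y up, looking along -z (the intrinsics and any distortion apply to the point x, -y, -z); pixel columns grow to the right and rows downward; lengths in m; the calibration is good to about 2 mm. A picture is of the moment at which its call begins. There is no depth.
- r.finish_job(): hands the job in, once; it reports no verdict.
The state is a dict: "clock": time; "q": joint angles; "qd": joint speeds; "joint_torque": joint torques, N m; "tool_pos": TCP position; "eef_rot": TCP orientation; "contact_force": force on the tool from outside, world axes, zero at the start; "moment": the same for the moment, N m; "opening": opening from 0.0 (shut) to 1.0 (fully open).
Only numpy, scipy, OpenCV 4.12 (cv2) and the standard library are available. Lean on these libraries where they do the work, as an engineer would, in place of code of your own. Each camera call takes 0.05 s, during which the arm holds its last target. There are 200 camera calls.

## Working session

There is one attempt and no reset: what is moved stays moved. The work goes in short steps, Python scripts to look and compute and a tool call to move; the robot and the scene stay as the last step left them, time stands still between calls to the robot, and variables do not carry over. Pictures are saved under pics/ and viewed, about 8 in all and at most 12, crops included, and the job is handed in when it is done.

Besides the shell and the picture viewer there is one more tool, called after ">>>" by a JSON object that holds its "fn" and its "kwargs", one argument or row to a line. drive_tool: Moves the arm, as the interface text tells. Its arguments: {"type":"object","properties":{"deltas":{"type":"array","items":{"type":"array"}},"force":{"type":"number"}},"required":["deltas"]}

```bash
ls; mkdir -p pics
cat > h.py <<'E'
import numpy as np, cv2
from scipy.spatial.transform import Rotation as R
from plant import r
def cam(s):
    f=200/np.tan(np.radians(s["fov_y"])/2); return f,s["cx"],s["cy"],s["k1"],np.array(s["extrinsics"])
def ray(c,u,v):
    f,cx,cy,k1,E=c; d=np.array([(u-cx)/f,(v-cy)/f]); p=d.copy()
    for _ in range(30): p=d/(1+k1*(p@p))
    w=E[:3,:3].T@np.array([p[0],-p[1],-1]); o=-E[:3,:3].T@E[:3,3]; return o,w
def atz(c,u,v,z):
    o,w=ray(c,u,v); return o+w*(z-o[2])/w[2]
def proj(c,P):
    f,cx,cy,k1,E=c; q=E[:3,:3]@np.asarray(P,float)+E[:3,3]; s=np.array([q[0],-q[1]])/-q[2]
    s=s*(1+k1*(s@s)); return np.array([cx,cy])+f*s
def shot(n,name):
    s=r.snapshot(n); cv2.imwrite(f"pics/{name}.png",s["color"][:,:,::-1]); np.save(f"pics/{name}.npy",np.array(list(cam(s)[:4])+list(cam(s)[4].ravel()))); return s
def lc(name):
    a=np.load(f"pics/{name}.npy"); return a[0],a[1],a[2],a[3],a[4:].reshape(4,4)
def st():
    s=r.get_state(); print({k:np.round(v,4).tolist() for k,v in s.items() if k not in("qd","joint_torque")}); return s
E
python3 - <<'E'
from h import *
for n in("top","side"):
    s=shot(n,n+"0"); c=cam(s); print(n,c[:4], -c[4][:3,:3].T@c[4][:3,3], -c[4][2,:3])
st()
E
```

```text
pics
top (np.float64(462.0616108694941), 325.92984031929194, 202.8167850450746, -0.0551388457048684) [ 1.57873014e-01 -1.13425271e-03  1.52428240e+00] [ 0.22083684 -0.01107624 -0.97524787]
side (np.float64(514.6143012734934), 314.76741059571214, 198.04271940992027, -0.0013469744236801516) [-0.35144416 -0.89945852  1.17293068] [ 0.50710718  0.55580498 -0.65872842]
{'clock': 0.1, 'q': [-1.0772, 0.6899, -0.1945, 1.5662, 0.1573, 0.9025, -0.2151], 'tool_pos': [0.2772, 0.5596, 0.249], 'eef_rot': [0.1605, 0.6886, -0.1616, 0.6884], 'contact_force': [0.0395, -0.1948, -0.2863], 'moment': [-0.0734, -0.0042, -0.0141], 'opening': 1.0019}
```

View pics/top0.png

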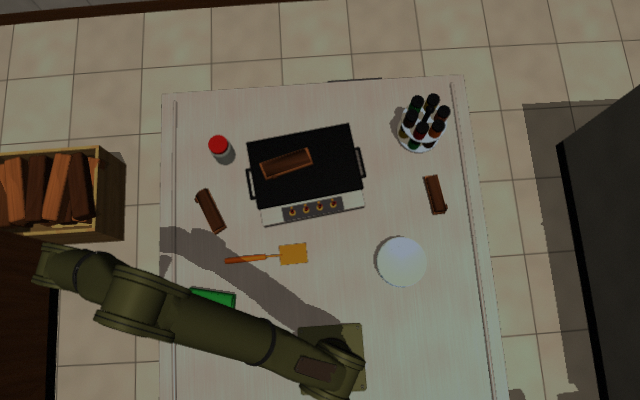

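View pics/side0.png

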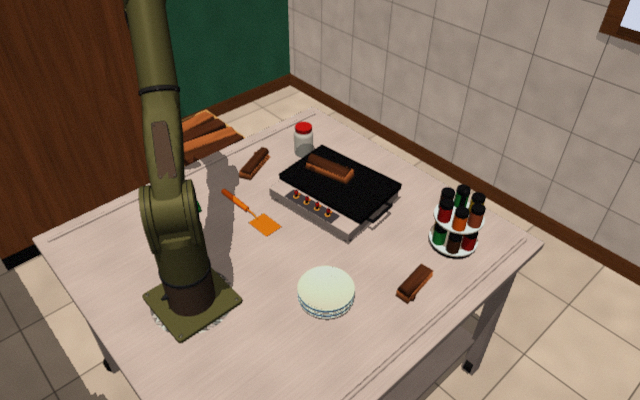

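The top view shows the griddle plate near (305,165), with the bottom offcut at (286,163) and four levers at about (292..333,208). One loose offcut is on the left at (210,211) and the other on the right at (434,195). A green block sits at (212,298) and the firewood crate at (50,185). Those last two are look-alikes, so I'll crop closer.

Run:
```python
import cv2, numpy as np
t=cv2.imread("pics/top0.png"); s=cv2.imread("pics/side0.png")
def c(i,x,y,w,h,W,H): return cv2.convertScaleAbs(cv2.resize(i[y:y+h,x:x+w],(W,H),interpolation=cv2.INTER_CUBIC),alpha=1.6,beta=15)
a=c(t,240,120,130,110,520,440)          # x4
b=c(t,180,180,70,55,280,220); d=c(t,405,165,70,55,280,220)  # x4
e=c(s,230,140,200,40,800,160)
cv2.imwrite("pics/c0.png",np.vstack([np.hstack([a,np.vstack([b,d])]),e]))
```

```text
(no output)
```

View pics/c0.png

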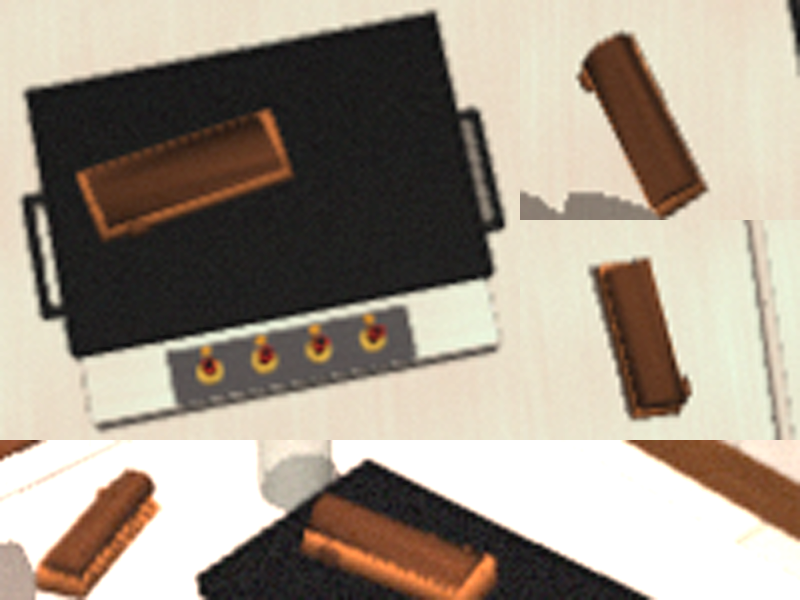

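Choice: the long one is the left piece at (210,211), with its knot far-left, so its +x end is the far one. The short one is the right piece at (434,195), with its knot near-right, so its +x end is the far one. The bottom one lies on the plate at (286,163). The green block and crate are not meant. I'll fit the poses in both views.

```bash
cat > fit.py <<'E'
from h import *
from scipy.optimize import minimize
# L,W,ycrest,h-,h+,knot(x,y)
M=dict(bottom=(.170,.054,.007,.039,.049,None),long=(.160,.046,-.005,.038,.046,(.055,.031)),short=(.140,.042,.004,.043,.035,(-.048,-.029)))
def model(n):
    L,W,c,hm,hp,k=M[n]; P=[(a*L/2,b*W/2,z) for a in(1,-1) for b in(1,-1) for z in(0,.026)]
    P+=[(a*L/2,c+b*.009,hp if a>0 else hm) for a in(1,-1) for b in(1,-1)]
    return np.array(P)
def mask(img,box):
    h=cv2.cvtColor(img,cv2.COLOR_RGB2HSV); m=((h[...,1]>110)&((h[...,0]<20)|(h[...,0]>172))&(img[...,0]>45)).astype(np.uint8)
    o=np.zeros_like(m); x,y,w,hh=box; o[y:y+hh,x:x+w]=m[y:y+hh,x:x+w]
    n,l,s,_=cv2.connectedComponentsWithStats(o); k=1+np.argmax(s[1:,4]); return (l==k).astype(np.uint8)
def hull(c,P,S=8):
    q=np.array([proj(c,p) for p in P]); h=cv2.convexHull(((q+.5)*S).astype(np.float32)); return h
def fit(n,z0,views,x0):
    P=model(n); S=4
    Ms=[(c,cv2.resize(m,None,fx=S,fy=S,interpolation=cv2.INTER_NEAREST)) for c,m in views]
    def cost(p):
        Q=P@R.from_euler('z',p[2]).as_matrix().T+[p[0],p[1],z0]; t=0
        for c,m in Ms:
            a=np.zeros_like(m); cv2.fillConvexPoly(a,np.round(hull(c,Q,S)).astype(np.int32),1); t+=1-(a&m).sum()/(a|m).sum()
        return t
    x0=np.array(x0,float); sim=np.vstack([x0]+[x0+d for d in np.diag([.015,.015,.15])])
    b=minimize(cost,x0,method='Nelder-Mead',options=dict(initial_simplex=sim,xatol=1e-4,fatol=1e-4))
    b=minimize(cost,b.x,method='Nelder-Mead',options=dict(initial_simplex=np.vstack([b.x]+[b.x+d for d in np.diag([.006,-.006,.06])]),xatol=1e-4,fatol=1e-4))
    return b.x,b.fun
E
python3 - <<'E'
from fit import *
ct,cs=lc("top0"),lc("side0"); it=cv2.imread("pics/top0.png")[:,:,::-1]; is_=cv2.imread("pics/side0.png")[:,:,::-1]
for n,z,bt,bs,px,yaws in (("bottom",.07,(255,140,65,42),(295,145,70,45),(286,163),(-1.35,1.79)),("long",0,(190,182,42,54),(236,144,38,36),(210,211),(.5,)),("short",0,(420,170,32,50),(390,258,50,48),(434,195),(.2,))):
    mt,ms=mask(it,bt),mask(is_,bs); g=atz(ct,*px,z+.03)
    for yw in yaws:
        for v,nm in (([(ct,mt),(cs,ms)],'both'),([(ct,mt)],'top'),([(cs,ms)],'side')):
            print(n,nm,*np.round(fit(n,z,v,(g[0],g[1],yw)),4),mt.sum(),ms.sum())
for p in [(246.75,143),(348.75,123.25),(363,188),(258.75,208.75)]: print("plate",atz(ct,*p,.073).round(4))
for p in [(292.5,212),(306,209),(319.75,207),(333.25,203.75)]: print("lev",atz(ct,*p,.080).round(4))
for n,p,z in(("jar",(218,143),.12),("rack",(424,118),.18),("platesc",(401,261),.047)): print(n,atz(ct,*p,z).round(3))
E
```

```text
Traceback (most recent call last):
ValueError: setting an array element with a sequence. The requested array has an inhomogeneous shape after 1 dimensions. The detected shape was (2,) + inhomogeneous part.
```

```bash
sed -i 's/return b.x,b.fun/return np.r_[b.x,b.fun]/' fit.py
cat > m0.py <<'E'
from fit import *
ct,cs=lc("top0"),lc("side0"); it=cv2.imread("pics/top0.png")[:,:,::-1]; is_=cv2.imread("pics/side0.png")[:,:,::-1]
for n,z,bt,bs,px,yaws in (("bottom",.07,(255,140,65,42),(295,145,70,45),(286,163),(-1.35,1.79)),("long",0,(190,182,42,54),(236,144,38,36),(210,211),(.5,)),("short",0,(420,170,32,50),(390,258,50,48),(434,195),(.2,))):
    mt,ms=mask(it,bt),mask(is_,bs); g=atz(ct,*px,z+.03)
    for yw in yaws:
        for v,nm in (([(ct,mt),(cs,ms)],'both'),([(ct,mt)],'top'),([(cs,ms)],'side')):
            print(n,nm,np.round(fit(n,z,v,(g[0],g[1],yw)),4),mt.sum(),ms.sum())
for p in [(246.75,143),(348.75,123.25),(363,188),(258.75,208.75)]: print("plate",atz(ct,*p,.073).round(4))
for p in [(292.5,212),(306,209),(319.75,207),(333.25,203.75)]: print("lev",atz(ct,*p,.080).round(4))
for n,p,z in(("jar",(218,143),.12),("rack",(424,118),.18),("platesc",(401,261),.047)): print(n,atz(ct,*p,z).round(3))
E
python3 m0.py
```

```text
bottom both [ 0.6264  0.1033 -1.3173  0.7571] 435 716
bottom top [ 0.6256  0.1033 -1.3126  0.5597] 435 716
bottom side [ 0.6254  0.1028 -1.3839  0.1912] 435 716
bottom both [0.6263 0.105  1.8454 0.7071] 435 716
bottom top [0.6261 0.1034 1.8351 0.559 ] 435 716
bottom side [0.6293 0.1008 1.8286 0.1381] 435 716
long both [0.5024 0.3719 0.4221 0.6726] 387 453
long top [0.4974 0.376  0.5052 0.4722] 387 453
long side [0.506  0.3727 0.4302 0.1856] 387 453
short both [ 0.5099 -0.3867  0.1374  0.6851] 312 640
short top [ 0.5091 -0.3934  0.2767  0.494 ] 312 640
short side [ 0.5111 -0.386   0.1575  0.1891] 312 640
plate [0.7083 0.2316 0.073 ]
plate [ 0.7545 -0.1126  0.073 ]
plate [ 0.5274 -0.1409  0.073 ]
plate [0.4818 0.1993 0.073 ]
lev [0.4622 0.091  0.08  ]
lev [0.4691 0.0474 0.08  ]
lev [0.4726 0.0031 0.08  ]
lev [ 0.4803 -0.0407  0.08  ]
jar [0.697 0.317 0.12 ]
rack [ 0.712 -0.34   0.18 ]
platesc [ 0.286 -0.244  0.047]
```

```bash
python3 - <<'E'
s=open('fit.py').read()
i=s.index("    h=cv2.cvtColor"); j=s.index("    o=np.zeros_like")
s=s[:i]+"""    f=cv2.GaussianBlur(img,(0,0),.6).astype(float); m=((f[...,0]>1.35*f[...,2]+4)&(f[...,0]>18)).astype(np.uint8)
"""+s[j:]
open('fit.py','w').write(s)
E
python3 m0.py | head -12
python3 - <<'E'
from fit import *
it=cv2.imread("pics/top0.png"); 
for b in ((255,140,65,42),(190,182,42,54),(420,170,32,50)):
    m=mask(it[:,:,::-1],b); x,y,w,h=b
    print("\n".join("".join(".#"[v] for v in row) for row in m[y:y+h:2,x:x+w])) ; print()
E
```

```text
bottom both [ 0.6253  0.1025 -1.3027  0.1528] 1030 861
bottom top [ 0.6259  0.105  -1.2966  0.0634] 1030 861
bottom side [ 0.6248  0.0994 -1.3347  0.063 ] 1030 861
bottom both [0.6269 0.1032 1.8272 0.1637] 1030 861
bottom top [0.6253 0.1046 1.8384 0.0616] 1030 861
bottom side [0.6283 0.1009 1.84   0.0796] 1030 861
long both [0.5005 0.3711 0.4184 0.2293] 685 538
long top [0.5005 0.3715 0.4135 0.1292] 685 538
long side [0.5033 0.3714 0.4175 0.0956] 685 538
short both [ 0.5069 -0.3862  0.1323  0.2173] 582 745
short top [ 0.5068 -0.3862  0.1307  0.107 ] 582 745
short side [ 0.5099 -0.386   0.1343  0.1062] 582 745
.................................................................
.................................................................
.................................................................
.................................................................
...............................................#######...........
.........................................##############..........
..................................#####################..........
.....................
[... 2190 characters left out ...]
.......
....###############.............
....###############.............
.....###############............
.....###############............
......###############...........
......###############...........
.......###############..........
.......###############..........
........###############.........
........###############.........
.........###############........
.........###############........
..........###############.......
..........################......
...........#################....
...........#################....
............##############......
............#############.......
.............####...............
................................
................................
```

The fits agree between the views to a few mm. Next I'll work out the lever stroke and check the sensor noise.

```bash
cat >> h.py <<'E'
def plan(pos,yaw=None,tol=None,tilt=None):
    """print shift in present tool axes (cm) and turn to reach pos with x down and jaw axis at angle yaw (mod 180)"""
    s=r.get_state(); A=R.from_quat(s["eef_rot"]); p=np.array(s["tool_pos"])
    B=A
    if yaw is not None:
        best=None
        for k in(0,np.pi):
            y=np.array([np.cos(yaw+k),np.sin(yaw+k),0]); x=np.array([0,0,-1.])
            C=R.from_matrix(np.c_[x,y,np.cross(x,y)])
            if tilt is not None: C=R.from_rotvec(tilt)*C
            d=(A.inv()*C).magnitude()
            if best is None or d<best[0]: best=(d,C)
        B=best[1]
    rv=np.degrees((A.inv()*B).as_rotvec()); d=np.array(pos)-p
    print("pos",p.round(4),"turn",rv.round(2),"shift cm old axes",(A.inv().apply(d)*100).round(2),"new axes",(B.inv().apply(d)*100).round(2))
    return B
def still(n=6,name="side"):
    F=[]
    for _ in range(n):
        r.snapshot(name); s=r.get_state(); F.append(np.r_[s["contact_force"],s["moment"],s["joint_torque"]])
    F=np.array(F); np.set_printoptions(suppress=True); print("mean",F.mean(0).round(4)); print("std",F.std(0).round(4)); return F
E
python3 - <<'E'
from h import *
still(6); s=r.get_state(); print(R.from_quat(s["eef_rot"]).as_matrix().round(3), s["clock"])
B=plan((.457,.129,.15),np.pi/2+.134)
plan((.457,.129,.15))
print(B.inv().apply([0.134*-.21,0,0]))
E
```

```text
mean [ -0.1496   0.0884  -0.0302  -0.023    0.0011   0.0021   0.0008 -52.7215
  -1.2656 -15.3462  -0.0522   0.0034   0.0001]
std [0.3792 0.3539 0.3712 0.0241 0.0246 0.0178 0.0013 0.033  0.0015 0.0066
 0.0002 0.0011 0.    ]
[[-0.     0.444  0.896]
 [-0.     0.896 -0.444]
 [-1.    -0.     0.   ]] 0.4
pos [0.2773 0.56   0.2496] turn [-34.02  -0.     0.01] shift cm old axes [  9.97 -30.65  35.23] new axes [  9.96 -45.12  12.05]
pos [0.2773 0.56   0.2496] turn [0. 0. 0.] shift cm old axes [  9.97 -30.65  35.23] new axes [  9.97 -30.65  35.23]
[ 0.          0.00375949 -0.02788774]
```

>>> {"fn": "drive_tool", "kwargs": {
  "deltas": [
    [[-6.8,0,0],[0,0,0],0],
    [[-6.8,0,0],[0,0,0],0],
    [[-6.8,0,0],[0,0,0],0],
    [[-6.8,0,0],[0,0,0],0],
    [[-6.8,0,0],[0,0,0],0]
  ],
  "force": 20
}}

```text
clock: 0.82
tool_pos: [0.2774, 0.5601, 0.2497]
eef_rot: [-0.049, 0.705, 0.049, 0.705]
contact_force: [0.6, -0.4, 0.4]
opening: 0.649
```

>>> {"fn": "drive_tool", "kwargs": {
  "deltas": [
    [[0,0,0],[0.83,-3.76,1.0],0],
    [[0,0,0],[0.83,-3.76,1.0],0],
    [[0,0,0],[0.83,-3.76,1.0],0],
    [[0,0,0],[0.83,-3.76,1.0],0],
    [[0,0,0],[0.83,-3.76,1.0],0],
    [[0,0,0],[0.83,-3.76,1.0],0],
    [[0,0,0],[0.83,-3.76,1.0],0],
    [[0,0,0],[0.83,-3.76,1.0],0],
    [[0,0,0],[0.83,-3.76,1.0],0],
    [[0,0,0],[0.83,-3.76,1.0],0],
    [[0,0,0],[0.83,-3.76,1.0],0],
    [[0,0,0],[0.83,-3.76,1.0],0]
  ]
}}

```text
clock: 1.82
tool_pos: [0.4572, 0.1273, 0.1499]
eef_rot: [-0.047, 0.705, 0.047, 0.706]
contact_force: [1.0, -0.1, 0.6]
opening: 0.006
```

Run:
```python
from h import *
st(); plan((.457,.129,.110),np.pi/2+.134); plan((.487,-.090,.110))
s=shot("side","s1"); i=s["color"][130:250,230:380,::-1]; cv2.imwrite("pics/s1c.png",cv2.convertScaleAbs(cv2.resize(i,None,fx=5,fy=5,interpolation=2),alpha=1.4))
```

```text
{'clock': 1.8167, 'q': [-0.1592, 0.685, -0.3341, 2.0995, 0.5152, 0.4346, 0.8086], 'tool_pos': [0.4572, 0.1273, 0.1499], 'eef_rot': [-0.0472, 0.7052, 0.0474, 0.7058], 'contact_force': [1.0345, -0.0621, 0.5939], 'moment': [0.0026, 0.0218, -0.0016], 'opening': 0.0062}
pos [0.4572 0.1273 0.1499] turn [-0.01  0.05 -0.02] shift cm old axes [3.99 0.17 0.  ] new axes [3.99 0.17 0.01]
pos [0.4572 0.1273 0.1499] turn [0. 0. 0.] shift cm old axes [  3.99 -21.94   0.05] new axes [  3.99 -21.94   0.05]
```

View pics/s1c.png

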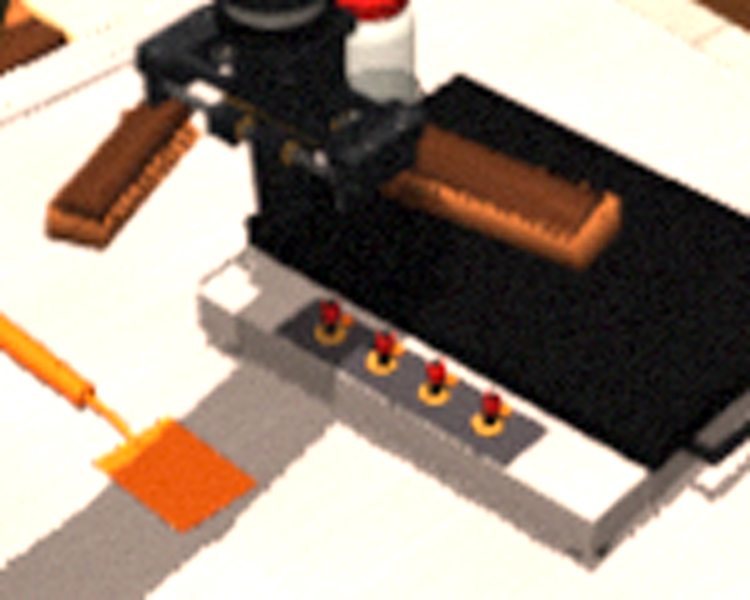

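The levers stand upright, with red caps at crop (330,315) to (490,405), and the finger is just left of the row. Stroke now.

>>> {"fn": "drive_tool", "kwargs": {
  "deltas": [
    [[0,0,0],[2.0,0,0],0],
    [[0,0,0],[1.9,0,0],0],
    [[0,0,0],[0,0,0],0],
    [[0,0,0],[0,-2.5,0],0],
    [[0,0,0],[0,-2.5,0],0],
    [[0,0,0],[0,-2.5,0],0],
    [[0,0,0],[0,-2.5,0],0],
    [[0,0,0],[0,-2.5,0],0],
    [[0,0,0],[0,-2.5,0],0],
    [[0,0,0],[0,-2.5,0],0],
    [[0,0,0],[0,-2.5,0],0]
  ]
}}

```text
clock: 2.78
tool_pos: [0.4836, -0.0701, 0.1121]
eef_rot: [-0.048, 0.705, 0.047, 0.706]
contact_force: [-0.5, -0.1, 0.6]
opening: 0.008
```

>>> {"fn": "drive_tool", "kwargs": {
  "deltas": [
    [[0,0,0],[0,-2.0,0],0],
    [[0,0,0],[0,0,0],0],
    [[0,0,0],[-4,0,0],3],
    [[0,0,0],[-4,0,0],8],
    [[0,0,0],[0,0,0],8]
  ]
}}

```text
clock: 3.2
tool_pos: [0.4892, -0.0873, 0.1972]
eef_rot: [-0.048, 0.702, 0.048, 0.709]
contact_force: [1.2, -0.1, -0.2]
opening: 0.21
```

Run:
```python
from h import *
st(); B=plan((.501,.371,.10),np.pi/2+.418)
s=shot("side","s2"); i=s["color"][150:250,250:380,::-1]; a=cv2.convertScaleAbs(cv2.resize(i,None,fx=3.8,fy=3.8,interpolation=2),alpha=1.4)
s=shot("top","t2"); i=s["color"][130:230,245:375,::-1]; b=cv2.convertScaleAbs(cv2.resize(i,None,fx=3.8,fy=3.8,interpolation=2),alpha=1.6)
cv2.imwrite("pics/c2.png",np.hstack([a,b])[:,:800] if a.shape[1]>400 else np.hstack([a,b]))
cv2.imwrite("pics/c2.png",cv2.resize(np.hstack([a,b]),(800,int(800*a.shape[0]/(2*a.shape[1])))))
```

```text
{'clock': 3.2, 'q': [0.4041, 0.6407, -0.5104, 1.9998, 0.5253, 0.6209, 1.2507], 'tool_pos': [0.4892, -0.0873, 0.1972], 'eef_rot': [-0.0478, 0.7018, 0.0476, 0.7092], 'contact_force': [1.199, -0.0762, -0.211], 'moment': [0.0825, -0.0523, 0.032], 'opening': 0.2101}
pos [ 0.4892 -0.0873  0.1972] turn [-16.22   0.59   0.14] shift cm old axes [ 9.75 45.26  7.23] new axes [ 9.72 41.41 19.68]
```

View pics/c2.png

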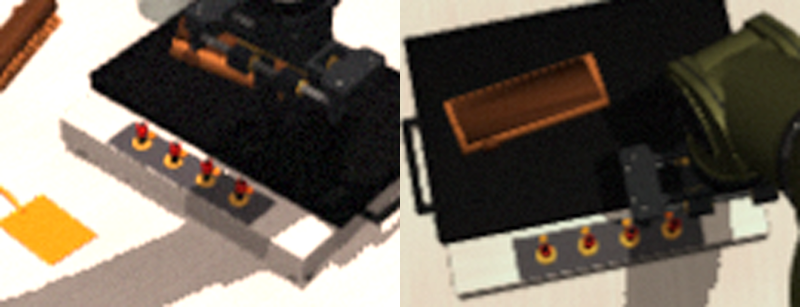

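The levers are still upright (left crop (142,130) to (240,187)), so the stroke missed. I'll triangulate caps and rings from both views.

Run:
```python
from h import *
ct,cs=lc("top0"),lc("side0")
def tri(a,b):
    o1,d1=ray(ct,*a);o2,d2=ray(cs,*b); t=np.linalg.lstsq(np.c_[d1,-d2],o2-o1,rcond=None)[0]
    p,q=o1+d1*t[0],o2+d2*t[1]; return ((p+q)/2).round(4),np.linalg.norm(p-q).round(4)
T=lambda u,v:(240+u/4-.4,120+v/4-.4); S=lambda u,v:(230+u/5-.4,130+v/5-.4)
for a,b in zip([(208,364),(265,352),(319,343),(374,331)],[(330,313),(385,343),(436,371),(490,402)]): print("cap",*tri(T(*a),S(*b)))
for a,b in zip([(210,370),(264,358),(319,350),(373,337)],[(330,332),(382,360),(434,390),(488,418)]): print("ring",*tri(T(*a),S(*b)))
# plate front-right / ledge front-right corners, in top crop and s1c
print("plate FR",*tri(T(492,272),S(655,465))); print("ledge FR",*tri(T(497,347),S(590,560)))
print(proj(ct,(.4836,-.0701,.101)))
```

```text
cap [0.4691 0.0941 0.071 ] 0.0005
cap [0.4761 0.0476 0.0709] 0.001
cap [0.4803 0.0036 0.0733] 0.0018
cap [ 0.4867 -0.0409  0.0731] 0.0007
ring [0.4677 0.0935 0.0555] 0.0013
ring [0.4745 0.0492 0.056 ] 0.0013
ring [0.4783 0.0038 0.0578] 0.0027
ring [ 0.4852 -0.0404  0.0597] 0.0016
plate FR [ 0.5329 -0.1415  0.0603] 0.0018
ledge FR [ 0.4785 -0.1437  0.0151] 0.0008
[342.51865745 200.64291045]
```

The ledge lies lower than I assumed: the pivots are at about z = 0.050 and the row centre at (0.478, 0.026). I'll repeat the stroke lower.

Run:
```python
from h import *
plan((.4645,.130,.197),np.pi/2+.130)
```

```text
pos [ 0.4867 -0.088   0.1931] turn [0.27 0.23 0.03] shift cm old axes [-0.4  21.9   0.73] new axes [-0.39 21.9   0.62]
```

>>> {"fn": "drive_tool", "kwargs": {
  "deltas": [
    [[0.27,0.23,0],[0,3.65,0.1],0],
    [[0,0,0],[0,3.65,0.1],0],
    [[0,0,0],[0,3.65,0.1],0],
    [[0,0,0],[0,3.65,0.1],0],
    [[0,0,0],[0,3.65,0.1],0],
    [[0,0,0],[0,3.65,0.1],0],
    [[0,0,0],[2.8,0,0],0],
    [[0,0,0],[2.8,0,0],0],
    [[0,0,0],[2.8,0,0],0],
    [[0,0,0],[2.7,0,0],0],
    [[0,0,0],[0,0,0],0],
    [[0,0,0],[0,0,0],0]
  ]
}}

```text
clock: 4.3
tool_pos: [0.4611, 0.129, 0.079]
eef_rot: [-0.047, 0.709, 0.045, 0.703]
contact_force: [0.1, -0.6, 0.2]
opening: 0.005
```

Run:
```python
from h import *
st(); plan((.4645,.130,.082),np.pi/2+.130);plan((.493,-.088,.082),np.pi/2+.130)
```

```text
{'clock': 4.3, 'q': [-0.2224, 0.8222, -0.2384, 2.1174, 0.6656, 0.2832, 0.668], 'tool_pos': [0.4611, 0.129, 0.079], 'eef_rot': [-0.047, 0.7085, 0.0454, 0.7027], 'contact_force': [0.1051, -0.6165, 0.2277], 'moment': [-0.013, 0.0171, 0.0001], 'opening': 0.0054}
pos [0.4611 0.129  0.079 ] turn [ 0.05 -0.48  0.1 ] shift cm old axes [-0.31  0.06  0.35] new axes [-0.3   0.06  0.35]
pos [0.4611 0.129  0.079 ] turn [ 0.05 -0.48  0.1 ] shift cm old axes [ -0.27 -21.93   0.33] new axes [ -0.3  -21.93   0.35]
```

>>> {"fn": "drive_tool", "kwargs": {
  "deltas": [
    [[0,-0.48,0],[-0.25,0,0.35],0],
    [[0,0,0],[0,-2.0,0],0],
    [[0,0,0],[0,-2.0,0],0],
    [[0,0,0],[0,-2.0,0],0],
    [[0,0,0],[0,-2.0,0],0],
    [[0,0,0],[0,-2.0,0],0],
    [[0,0,0],[0,-2.0,0],0],
    [[0,0,0],[0,-2.0,0],0],
    [[0,0,0],[0,-2.0,0],0],
    [[0,0,0],[0,-2.0,0],0],
    [[0,0,0],[0,-2.0,0],0],
    [[0,0,0],[0,-2.0,0],0]
  ]
}}

```text
clock: 5.3
tool_pos: [0.4959, -0.0903, 0.0848]
eef_rot: [-0.045, 0.703, 0.045, 0.709]
contact_force: [0.0, 0.3, -0.7]
opening: 0.006
```

>>> {"fn": "drive_tool", "kwargs": {
  "deltas": [
    [[0,0,0],[0,0,0],0],
    [[0,0,0],[-4,0,0],0],
    [[0,0,0],[-4,0,0],4],
    [[0,0,0],[-4,0,0],7.5],
    [[0,0,0],[0,4,0],7.5],
    [[0,0,0],[0,4,0],7.5],
    [[0,0,0],[0,4,0],7.5],
    [[0,0,0],[0,4,0],7.5],
    [[0,0,0],[0,4,0],7.5],
    [[0,0,0],[0,4,0],7.5],
    [[0,0,0],[0,4,0],7.5],
    [[0,0,0],[0,4,0],7.5]
  ]
}}

```text
clock: 6.3
tool_pos: [0.4521, 0.231, 0.2044]
eef_rot: [-0.045, 0.703, 0.046, 0.708]
contact_force: [0.1, 0.2, -0.4]
opening: 0.74
```

Run:
```python
from h import *
st(); B=plan((.501,.371,.15),np.pi/2+.418)
s=shot("side","s3"); i=s["color"][150:250,250:380,::-1]; a=cv2.convertScaleAbs(cv2.resize(i,(520,400),interpolation=2),alpha=1.4)
cv2.imwrite("pics/c3.png",a)
```

```text
{'clock': 6.3, 'q': [-0.2449, 0.6415, -0.5139, 1.9594, 0.5037, 0.6621, 0.6228], 'tool_pos': [0.4521, 0.231, 0.2044], 'eef_rot': [-0.0453, 0.7033, 0.0463, 0.708], 'contact_force': [0.0515, 0.229, -0.404], 'moment': [0.0214, -0.0132, -0.0244], 'opening': 0.7396}
pos [0.4521 0.231  0.2044] turn [-16.52   0.39  -0.  ] shift cm old axes [ 5.5  13.24  6.62] new axes [ 5.44 10.81 10.15]
```

View pics/c3.png

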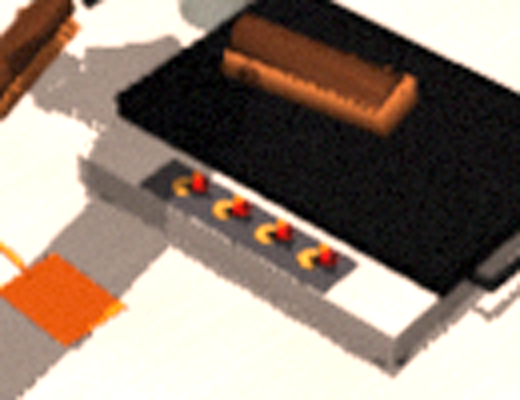

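The four red caps are now to the right of their rings, at crop (200,183), (242,209), (285,231) and (327,256). I'll check the lever angle numerically.

Run:
```python
from h import *
c=lc("s3"); yd=np.array([-.130,.9915,0]); b0=np.array([.4781,.0261,.050])
img=cv2.imread("pics/s3.png")[:,:,::-1].astype(float); red=(img[...,0]>90)&(img[...,1]<.35*img[...,0])&(img[...,2]<.4*img[...,0])
for y,o in zip((.0675,.0225,-.0225,-.0675),[(200,183),(242,209),(285,231),(327,256)]):
    ob=np.array([250+o[0]/4-.4,150+o[1]/4-.4])
    v,u=np.nonzero(red[int(ob[1])-5:int(ob[1])+6,int(ob[0])-6:int(ob[0])+7]); cc=np.array([u.mean()+int(ob[0])-6,v.mean()+int(ob[1])-5]) if len(u) else ob
    print(cc.round(1),len(u),[proj(c,b0+yd*(y-.026*np.sin(t))+[0,0,.026*np.cos(t)]).round(1).tolist() for t in(0,.6,.85,1.1)])
```

```text
[299.2 195.5] 10 [[295.8, 191.2], [299.1, 194.1], [300.2, 195.8], [301.1, 197.5]]
[309.7 202.1] 11 [[306.1, 197.1], [309.5, 200.1], [310.6, 201.7], [311.5, 203.4]]
[320.1 207.9] 8 [[316.7, 203.1], [320.2, 206.2], [321.3, 207.8], [322.2, 209.6]]
[330.9 213.9] 8 [[327.5, 209.3], [331.1, 212.4], [332.3, 214.1], [333.1, 215.9]]
```

The levers read only about 0.7 rad, which is too close to the 0.6 threshold, so I'll sweep again about 6 mm lower.

Run:
```python
from h import *
plan((.4645,.130,.100),np.pi/2+.130)
```

```text
pos [0.4502 0.2429 0.2055] turn [ 0.67  0.56 -0.75] shift cm old axes [ 10.4  -11.52  -0.28] new axes [ 10.55 -11.38  -0.04]
```

>>> {"fn": "drive_tool", "kwargs": {
  "deltas": [
    [[0.67,0.56,-0.75],[0,-3.8,0],0],
    [[0,0,0],[0,-3.8,0],0],
    [[0,0,0],[0,-3.8,0],0],
    [[0,0,0],[2.6,0,0],0],
    [[0,0,0],[2.6,0,0],0],
    [[0,0,0],[2.6,0,0],0],
    [[0,0,0],[2.7,0,0],0],
    [[0,0,0],[0,0,0],0],
    [[0,0,0],[0,0,0],0]
  ]
}}

```text
clock: 7.1
tool_pos: [0.4659, 0.1141, 0.0992]
eef_rot: [-0.047, 0.708, 0.037, 0.704]
contact_force: [0.2, 0.4, -0.4]
opening: 0.153
```

Run:
```python
from h import *
st(); plan((.4645,.130,.077),np.pi/2+.130);plan((.493,-.088,.077),np.pi/2+.130)
```

```text
{'clock': 7.1, 'q': [-0.1449, 0.7893, -0.3237, 2.1059, 0.7184, 0.3681, 0.6256], 'tool_pos': [0.4659, 0.1141, 0.0992], 'eef_rot': [-0.0466, 0.7077, 0.0369, 0.704], 'contact_force': [0.1889, 0.4337, -0.4006], 'moment': [0.1039, 0.0272, 0.0094], 'opening': 0.153}
pos [0.4659 0.1141 0.0992] turn [-0.68 -0.35  0.77] shift cm old axes [2.2  1.62 0.06] new axes [2.22 1.59 0.07]
pos [0.4659 0.1141 0.0992] turn [-0.68 -0.35  0.77] shift cm old axes [  2.49 -20.36   0.32] new axes [  2.22 -20.39   0.07]
```

>>> {"fn": "drive_tool", "kwargs": {
  "deltas": [
    [[-0.68,-0.35,0.77],[0,1.6,0],0],
    [[0,0,0],[1.1,0,0],0],
    [[0,0,0],[1.1,0,0],0],
    [[0,0,0],[0,0,0],0],
    [[0,0,0],[0,0,0],0]
  ]
}}

```text
clock: 7.52
tool_pos: [0.465, 0.131, 0.0777]
eef_rot: [-0.045, 0.705, 0.047, 0.707]
contact_force: [0.7, -0.3, 0.4]
opening: 0.004
```

>>> {"fn": "drive_tool", "kwargs": {
  "deltas": [
    [[0,0,0],[0,-2.0,0],0],
    [[0,0,0],[0,-2.0,0],0],
    [[0,0,0],[0,-2.0,0],0],
    [[0,0,0],[0,-2.0,0],0],
    [[0,0,0],[0,-2.0,0],0],
    [[0,0,0],[0,-2.0,0],0],
    [[0,0,0],[0,-2.0,0],0],
    [[0,0,0],[0,-2.0,0],0],
    [[0,0,0],[0,-2.0,0],0],
    [[0,0,0],[0,-2.0,0],0],
    [[0,0,0],[0,-2.0,0],0],
    [[0,0,0],[0,0,0],0]
  ]
}}

```text
clock: 8.52
tool_pos: [0.4936, -0.0936, 0.0776]
eef_rot: [-0.044, 0.705, 0.042, 0.707]
contact_force: [0.5, -0.1, 1.5]
opening: 0.005
```

>>> {"fn": "drive_tool", "kwargs": {
  "deltas": [
    [[0,0,0],[-4,0,0],0],
    [[0,0,0],[-4,0,0],4],
    [[0,0,0],[-4,0,0],7.5],
    [[0,0,0],[0,4,0],7.5],
    [[0,0,0],[0,4,0],7.5],
    [[0,0,0],[0,4,0],7.5],
    [[0,0,0],[0,4,0],7.5],
    [[0,0,0],[0,4,0],7.5],
    [[0,0,0],[0,4,0],7.5],
    [[0,0,0],[0,4,0],7.5],
    [[0,0,0],[0,4,0],7.5],
    [[0,0,0],[0,0,0],7.5]
  ]
}}

```text
clock: 9.52
tool_pos: [0.4489, 0.2411, 0.1989]
eef_rot: [-0.046, 0.704, 0.055, 0.707]
contact_force: [0.3, 0.0, 0.4]
opening: 0.812
```

Run:
```python
from h import *
s=shot("side","s4"); img=s["color"].astype(float); red=(img[...,0]>90)&(img[...,1]<.35*img[...,0])&(img[...,2]<.4*img[...,0])
for c0 in [(299,196),(310,202),(320,208),(331,214)]:
    v,u=np.nonzero(red[c0[1]-5:c0[1]+7,c0[0]-6:c0[0]+7]); print((u.mean()+c0[0]-6).round(1),(v.mean()+c0[1]-5).round(1),len(u))
img=cv2.imread("pics/side0.png")[:,:,::-1].astype(float); red=(img[...,0]>90)&(img[...,1]<.35*img[...,0])&(img[...,2]<.4*img[...,0])
for c0 in [(296,192),(306,198),(317,204),(328,210)]:
    v,u=np.nonzero(red[c0[1]-5:c0[1]+7,c0[0]-6:c0[0]+7]); print("before",(u.mean()+c0[0]-6).round(1),(v.mean()+c0[1]-5).round(1),len(u))
st(); B=plan((.501,.371,.10),np.pi/2+.418)
```

```text
300.1 197.2 10
310.0 203.0 9
321.0 209.2 10
332.4 215.5 11
before 295.7 191.8 9
before 306.1 198.1 9
before 316.8 203.9 10
before 328.0 210.1 8
{'clock': 9.5667, 'q': [-0.2241, 0.6613, -0.5624, 1.9623, 0.5516, 0.6668, 0.576], 'tool_pos': [0.4497, 0.2359, 0.1982], 'eef_rot': [-0.0469, 0.7043, 0.0514, 0.7064], 'contact_force': [-0.0608, -1.0, -0.432], 'moment': [0.0108, 0.0227, 0.0021], 'opening': 0.8465}
pos [0.4497 0.2359 0.1982] turn [-15.98   0.25  -0.33] shift cm old axes [ 9.93 12.61  6.92] new axes [ 9.82 10.27 10.18]
```

The levers now read about 0.95 rad, all off with margin. Next, the long offcut.

>>> {"fn": "drive_tool", "kwargs": {
  "deltas": [
    [[-5.33,0,0],[1,0,0],8.5],
    [[-5.33,0.25,0],[1,0,0],8.5],
    [[-5.33,0,-0.33],[1,0,0],8.5],
    [[0,0,0],[1.4,2.55,2.55],8.5],
    [[0,0,0],[1.4,2.55,2.55],8.5],
    [[0,0,0],[1.4,2.55,2.55],8.5],
    [[0,0,0],[1.4,2.55,2.55],8.5],
    [[0,0,0],[0,0,0],8.5],
    [[0,0,0],[0,0,0],8.5]
  ]
}}

```text
clock: 10.32
tool_pos: [0.5039, 0.3636, 0.1093]
eef_rot: [-0.145, 0.694, 0.142, 0.691]
contact_force: [-0.4, -0.3, 0.1]
opening: 0.961
```

Run:
```python
from h import *
st(); B=plan((.501,.371,.0155),np.pi/2+.418)
for n in range(4): pass
still(6)
```

```text
{'clock': 10.3167, 'q': [-0.4001, 0.9212, -0.5581, 1.6674, 0.6645, 0.7573, 0.6989], 'tool_pos': [0.5039, 0.3636, 0.1093], 'eef_rot': [-0.1454, 0.6936, 0.142, 0.6911], 'contact_force': [-0.3598, -0.3368, 0.0807], 'moment': [0.0044, 0.0384, -0.0195], 'opening': 0.9615}
pos [0.5039 0.3636 0.1093] turn [-0.49 -0.26  0.22] shift cm old axes [9.38 0.83 0.07] new axes [9.38 0.79 0.03]
mean [ -0.2476  -0.3724  -0.1151   0.0743   0.0068   0.0036  -0.7275 -55.3243
  -7.1794 -10.7217  -0.042    0.0394   0.0004]
std [0.4954 0.5853 0.1875 0.0421 0.0145 0.0216 0.5098 0.2837 0.2058 0.2036
 0.0127 0.0544 0.0008]
```

>>> {"fn": "drive_tool", "kwargs": {
  "deltas": [
    [[-0.49,0,0],[2.4,0.35,0],8.5],
    [[0,-0.26,0.22],[2.4,0.35,0],8.5],
    [[0,0,0],[2.4,0,0],8.5],
    [[0,0,0],[2.1,0,0],8.5],
    [[0,0,0],[0,0,0],8.5],
    [[0,0,0],[0,0,0],8.5]
  ]
}}

```text
clock: 11.12
tool_pos: [0.5015, 0.3676, 0.0163]
eef_rot: [-0.147, 0.692, 0.145, 0.692]
contact_force: [0.6, 0.1, 0.8]
opening: 0.965
```

Run:
```python
from h import *
s=st(); B=plan((.501,.371,.0155),np.pi/2+.418)
s=shot("side","s5");a=s["color"][130:200,220:310,::-1]; s=shot("top","t5"); b=s["color"][165:255,165:255,::-1]
cv2.imwrite("pics/c5.png",cv2.convertScaleAbs(np.hstack([cv2.resize(a,(450,350),interpolation=2),cv2.resize(b,(350,350),interpolation=2)]),alpha=1.6))
```

```text
{'clock': 11.1167, 'q': [-0.4548, 1.0498, -0.4654, 1.6881, 0.7679, 0.5974, 0.6131], 'tool_pos': [0.5015, 0.3676, 0.0163], 'eef_rot': [-0.1469, 0.692, 0.1454, 0.6917], 'contact_force': [0.5552, 0.0643, 0.7985], 'moment': [0.1259, 0.0173, 0.0357], 'opening': 0.9651}
pos [0.5015 0.3676 0.0163] turn [-0.09 -0.05  0.11] shift cm old axes [0.08 0.33 0.09] new axes [0.08 0.33 0.09]
```

View pics/c5.png

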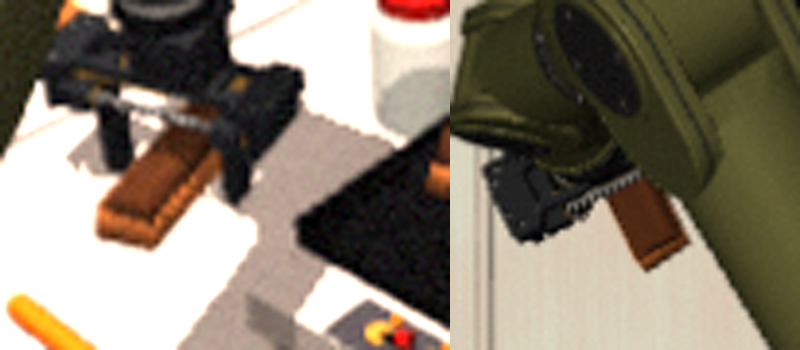

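The fingers straddle the long offcut on both sides (left crop, fingers near (115,140) and (235,170)). Close and lift.

>>> {"fn": "drive_tool", "kwargs": {
  "deltas": [
    [[0,0,0],[0,0.3,0.1],8.5],
    [[0,0,0],[0,0,0],4],
    [[0,0,0],[0,0,0],4],
    [[0,0,0],[0,0,0],4],
    [[0,0,0],[0,0,0],4],
    [[0,0,0],[0,0,0],4],
    [[0,0,0],[0,0,0],4],
    [[0,0,0],[-1.5,0,0],4],
    [[0,0,0],[-3,0,0],4],
    [[0,0,0],[-4.5,0,0],4],
    [[0,0,0],[0,0,0],4],
    [[0,0,0],[0,0,0],4]
  ],
  "force": 35
}}

```text
out of range
```

Run:
```python
from h import *
st(); r.snapshot("side"); F=still(16); s=st()
A=R.from_quat(s["eef_rot"]); print("tool axes",A.as_matrix().round(3)); print("F,M in tool",A.inv().apply(F[:,:3].mean(0)),A.inv().apply(F[:,3:6].mean(0)))
print(np.degrees(0),s["q"])
```

```text
{'clock': 11.2167, 'q': [-0.4546, 1.0475, -0.4667, 1.6867, 0.7679, 0.5972, 0.613], 'tool_pos': [0.5024, 0.3691, 0.0181], 'eef_rot': [-0.146, 0.6909, 0.1462, 0.6928], 'contact_force': [-0.241, 0.05, 0.3914], 'moment': [0.0626, 0.0104, -0.0018], 'opening': 0.9646}
mean [ -0.0059  -0.197    0.1215   0.0771   0.0094   0.0023   0.0124 -58.1267
  -6.1498  -7.9757  -0.0214   0.0585   0.001 ]
std [0.478  0.4935 0.6239 0.0411 0.028  0.0284 0.0082 0.1586 0.017  0.0256
 0.0012 0.0026 0.0009]
{'clock': 12.0667, 'q': [-0.4555, 1.0498, -0.4655, 1.6872, 0.7685, 0.5965, 0.6126], 'tool_pos': [0.5017, 0.3686, 0.0164], 'eef_rot': [-0.1466, 0.6915, 0.146, 0.6921], 'contact_force': [-0.5407, -0.075, -0.3818], 'moment': [0.1247, 0.0197, -0.0204], 'opening': 0.9648}
tool axes [[ 0.001 -0.405  0.914]
 [-0.001  0.914  0.405]
 [-1.    -0.001  0.001]]
F,M in tool [-0.12131649 -0.17786644 -0.08506625] [-0.00222398 -0.02261732  0.07433231]
0.0 [-0.45548249  1.04979241 -0.465506    1.68720071  0.76848289  0.59648723
  0.61262779]
```

>>> {"fn": "drive_tool", "kwargs": {
  "deltas": [
    [[0,0,0],[0,0.25,0.05],8.5],
    [[0,0,0],[0,0,0],4],
    [[0,0,0],[0,0,0],4],
    [[0,0,0],[0,0,0],4],
    [[0,0,0],[0,0,0],4],
    [[0,0,0],[0,0,0],4],
    [[0,0,0],[0,0,0],4],
    [[0,0,0],[-1.0,0,0],4],
    [[0,0,0],[0,0,0],4],
    [[0,0,0],[0,0,0],4]
  ],
  "force": 35
}}

```text
clock: 12.9
tool_pos: [0.5014, 0.3713, 0.0271]
eef_rot: [-0.146, 0.691, 0.146, 0.692]
contact_force: [0.2, -0.3, -3.1]
opening: 0.52
```

Run:
```python
from h import *
st(); F=still(16); s=st()
A=R.from_quat(s["eef_rot"]); print("F,M in tool",A.inv().apply(F[:,:3].mean(0)),A.inv().apply(F[:,3:6].mean(0)))
```

```text
{'clock': 12.9, 'q': [-0.4534, 1.0354, -0.477, 1.6839, 0.7567, 0.6147, 0.6197], 'tool_pos': [0.5014, 0.3713, 0.0271], 'eef_rot': [-0.1464, 0.6912, 0.1461, 0.6924], 'contact_force': [0.1517, -0.2734, -3.1376], 'moment': [0.0611, 0.0055, -0.0057], 'opening': 0.5199}
mean [  0.1099  -0.1509  -2.5499   0.0658  -0.0001  -0.004    0.0015 -59.6806
  -6.599   -8.6525  -0.029    0.069    0.0006]
std [0.5708 0.4068 0.5341 0.0237 0.0289 0.0289 0.0153 0.121  0.0322 0.0382
 0.001  0.0054 0.0011]
{'clock': 13.7, 'q': [-0.4536, 1.0362, -0.4766, 1.684, 0.7568, 0.6146, 0.6197], 'tool_pos': [0.5012, 0.3711, 0.0265], 'eef_rot': [-0.1466, 0.6915, 0.1459, 0.6922], 'contact_force': [-0.0139, -0.2564, -2.6239], 'moment': [0.0462, -0.0018, 0.0137], 'opening': 0.5164}
F,M in tool [ 2.55015968 -0.17966448  0.03746097] [ 0.00406364 -0.02674649  0.06013453]
```

Run:
```python
from fit import *
F=still(24); s=st()
A=R.from_quat(s["eef_rot"]); print("F,M in tool",A.inv().apply(F[:,:3].mean(0)),A.inv().apply(F[:,3:6].mean(0)))
out=[]
for n,(x,y,w,h) in (("top0",(255,140,65,43)),("side0",(298,145,65,43))):
    c=lc(n); im=cv2.imread(f"pics/{n}.png"); k=6
    for p in (None,(.626,.104,-1.31),(.627,.103,1.83)):
        a=cv2.convertScaleAbs(cv2.resize(im[y:y+h,x:x+w],(w*k,h*k),interpolation=2),alpha=2.4 if n=="top0" else 1.6)
        if p:
            Q=model("bottom")@R.from_euler('z',p[2]).as_matrix().T+[p[0],p[1],.07]
            q=[tuple(np.round((proj(c,P)+.5-[x,y])*k).astype(int).tolist()) for P in Q]
            for i,j in((8,9),(10,11),(8,10),(9,11),(1,3),(5,7),(1,5),(3,7)): cv2.line(a,q[i],q[j],(255,255,0) if i>7 else (0,255,0),1)
        out.append(a)
o=np.vstack([np.hstack(out[i:i+2]) for i in(0,)]+[np.hstack(out[2:4])]+[np.hstack(out[4:6])])
print(o.shape); cv2.imwrite("pics/c6.png",cv2.resize(o,(600,596)))
```

```text
mean [ -0.1105  -0.1501  -2.7934   0.0696  -0.0069  -0.0026  -0.0001 -59.6075
  -6.5862  -8.639   -0.0287   0.0703   0.0002]
std [0.4714 0.4643 0.4095 0.0278 0.0293 0.0283 0.0013 0.0025 0.0005 0.0004
 0.0001 0.0001 0.    ]
{'clock': 14.9, 'q': [-0.4536, 1.0362, -0.4766, 1.684, 0.7568, 0.6146, 0.6197], 'tool_pos': [0.5012, 0.3711, 0.0265], 'eef_rot': [-0.1466, 0.6915, 0.146, 0.6921], 'contact_force': [-0.2237, -0.3178, -3.2139], 'moment': [0.0876, -0.0109, 0.024], 'opening': 0.5179}
F,M in tool [ 2.79340945 -0.08957564 -0.16380988] [ 0.00272295 -0.03448424  0.06080318]
(774, 780, 3)
```

View pics/c6.png

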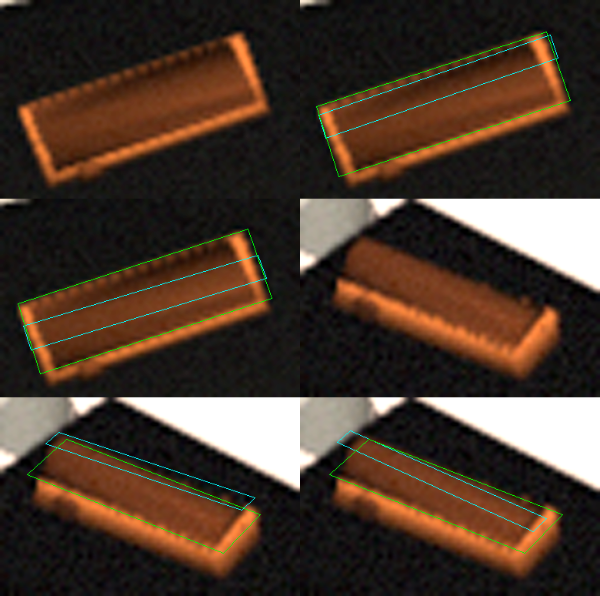

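In the top panel the light crest band matches the yaw ≈ 1.83 overlay at (25,335)–(265,270). The −1.31 overlay sticks out past the silhouette in the side view, at (255,497). So the bottom's high end points to world +y, and its crest middle is at about (0.619, 0.102, 0.114). The long weighs about 2.7 N and its balance point is about −3 mm from the grasp. Carry it over.

>>> {"fn": "drive_tool", "kwargs": {
  "deltas": [
    [[0,0,0],[-2,0,0],4],
    [[0,0,0],[-4,0,0],4],
    [[0,0,0],[-4,0,0],4],
    [[0,0,0],[-4,0,0],4],
    [[0,0,0],[-4,0,0],4],
    [[0,0,0],[0,0,0],4],
    [[0,0,0],[0,0,0],4]
  ]
}}

```text
clock: 15.48
tool_pos: [0.5019, 0.3723, 0.2091]
eef_rot: [-0.146, 0.69, 0.147, 0.694]
contact_force: [0.5, 0.4, -4.0]
opening: 0.518
```

Run:
```python
from h import *
st(); plan((.6223,.1025,.175),np.pi/2+.262,tilt=np.array([.966,.259,0])*.0588)
```

```text
{'clock': 15.4833, 'q': [-0.3698, 0.798, -0.641, 1.5992, 0.5655, 0.9311, 0.7776], 'tool_pos': [0.5019, 0.3723, 0.2091], 'eef_rot': [-0.1456, 0.6899, 0.1468, 0.6938], 'contact_force': [0.4704, 0.354, -3.9682], 'moment': [0.0233, 0.0398, -0.0284], 'opening': 0.5177}
pos [0.5019 0.3723 0.2091] turn [8.86 0.07 3.31] shift cm old axes [  3.39 -29.55   0.08] new axes [  1.69 -29.33   4.64]
```

>>> {"fn": "drive_tool", "kwargs": {
  "deltas": [
    [[0,0,0],[0,-2.95,0],4],
    [[0,0,0],[0,-2.95,0],4],
    [[0,0,0],[0,-2.95,0],4],
    [[0,0,0],[0,-2.95,0],4],
    [[0,0,0],[0,-2.95,0],4],
    [[0,0,0],[0,-2.95,0],4],
    [[0,0,0],[0,-2.95,0],4],
    [[0,0,0],[0,-2.95,0],4],
    [[0,0,0],[0,-2.95,0],4],
    [[0,0,0],[0,-2.95,0],4]
  ]
}}

```text
clock: 16.32
tool_pos: [0.6195, 0.0992, 0.2043]
eef_rot: [-0.147, 0.693, 0.146, 0.691]
contact_force: [0.6, 1.2, -1.9]
opening: 0.519
```

>>> {"fn": "drive_tool", "kwargs": {
  "deltas": [
    [[4.4,0,1.65],[1,0,0],4],
    [[4.4,0,1.65],[1,0,0],4],
    [[0,0,0],[0,0,0],4],
    [[0,0,0],[0,0,0],4],
    [[0,0,0],[0,0,0],4],
    [[0,0,0],[0,0,0],4]
  ]
}}

```text
clock: 16.82
tool_pos: [0.62, 0.103, 0.187]
eef_rot: [-0.074, 0.704, 0.114, 0.697]
contact_force: [0.1, -0.4, -2.3]
opening: 0.517
```

Run:
```python
from h import *
st(); plan((.6223,.1025,.140),np.pi/2+.262,tilt=np.array([.966,.259,0])*.0588)
F=still(10)
s=st(); A=R.from_quat(s["eef_rot"]); print("M in tool",A.inv().apply(F[:,3:6].mean(0)))
```

```text
{'clock': 16.8167, 'q': [0.1367, 0.8425, -0.658, 1.5905, 0.5431, 0.9012, 1.1406], 'tool_pos': [0.62, 0.103, 0.187], 'eef_rot': [-0.0741, 0.7044, 0.1135, 0.6967], 'contact_force': [0.1165, -0.3923, -2.3372], 'moment': [0.0129, -0.0372, -0.013], 'opening': 0.5168}
pos [0.62  0.103 0.187] turn [ 0.24 -0.21  0.12] shift cm old axes [ 4.68 -0.37  0.22] new axes [ 4.68 -0.38  0.21]
mean [ -0.1196  -0.0133  -2.5891  -0.0268  -0.0363   0.0074  -0.0199 -56.2041
  -8.4115 -13.4916  -0.2058  -0.0024  -0.0024]
std [0.4996 0.6423 0.3879 0.023  0.0309 0.0298 0.0988 0.1466 0.0525 0.0293
 0.005  0.0056 0.002 ]
{'clock': 17.3167, 'q': [0.138, 0.8425, -0.657, 1.5902, 0.5426, 0.9011, 1.1399], 'tool_pos': [0.6203, 0.1017, 0.1869], 'eef_rot': [-0.0732, 0.7045, 0.1123, 0.6969], 'contact_force': [-0.2189, 0.6158, -2.5687], 'moment': [-0.0428, -0.0227, 0.0138], 'opening': 0.5202}
M in tool [-0.00886124 -0.02763721 -0.03534978]
```

>>> {"fn": "drive_tool", "kwargs": {
  "deltas": [
    [[0,0,0],[1.6,-0.09,0.1],4],
    [[0,0,0],[1.6,-0.09,0.1],4],
    [[0,0,0],[1.4,-0.09,0],4],
    [[0,0,0],[0,0,0],4],
    [[0,0,0],[0,0,0],4],
    [[0,0,0],[0,0,0],4]
  ]
}}

```text
clock: 17.82
tool_pos: [0.6226, 0.1025, 0.1415]
eef_rot: [-0.073, 0.704, 0.112, 0.697]
contact_force: [0.6, -0.2, -2.0]
opening: 0.52
```

Run:
```python
from h import *
st(); plan((.6223,.1025,.1315),np.pi/2+.262,tilt=np.array([.966,.259,0])*.0588)
s=shot("side","s7");a=s["color"][120:210,260:380,::-1]; s=shot("top","t7"); b=s["color"][120:210,240:360,::-1]
cv2.imwrite("pics/c7.png",cv2.convertScaleAbs(np.hstack([cv2.resize(a,(400,300),interpolation=2),cv2.resize(b,(400,300),interpolation=2)]),alpha=1.6))
```

```text
{'clock': 17.8167, 'q': [0.1201, 0.8999, -0.6227, 1.6155, 0.5875, 0.8209, 1.108], 'tool_pos': [0.6226, 0.1025, 0.1415], 'eef_rot': [-0.0729, 0.7041, 0.1125, 0.6973], 'contact_force': [0.631, -0.1929, -1.9924], 'moment': [0.0593, -0.0275, -0.0688], 'opening': 0.5204}
pos [0.6226 0.1025 0.1415] turn [ 0.06 -0.13  0.12] shift cm old axes [ 1.   -0.05 -0.03] new axes [ 1.   -0.05 -0.03]
```

View pics/c7.png

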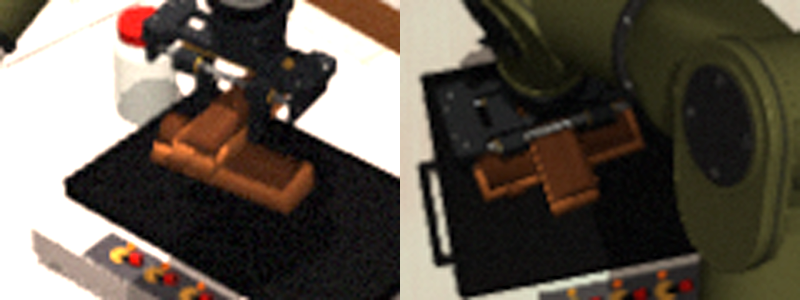

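The long hangs crosswise over the bottom, a little above its crest (left crop (215,140), right crop (565,165)). Lower until it touches.

>>> {"fn": "drive_tool", "kwargs": {
  "deltas": [
    [[0,0,0],[0.4,0,0],4],
    [[0,0,0],[0.3,0,0],4],
    [[0,0,0],[0.2,0,0],4],
    [[0,0,0],[0,0,0],4],
    [[0,0,0],[0,0,0],4]
  ]
}}

```text
clock: 18.33
tool_pos: [0.6218, 0.1025, 0.1315]
eef_rot: [-0.073, 0.705, 0.112, 0.697]
contact_force: [-0.8, 0.7, -2.5]
opening: 0.522
```

Run:
```python
from h import *
still(4); st()
```

```text
mean [  0.0155   0.0828  -2.5225  -0.014   -0.062    0.0009   0.0048 -57.6526
  -8.2742 -11.8896  -0.1909  -0.0086  -0.0054]
std [0.3294 0.5408 0.2478 0.0171 0.0137 0.0179 0.0059 0.0358 0.0135 0.0213
 0.0004 0.003  0.0004]
{'clock': 18.5333, 'q': [0.1155, 0.9118, -0.6145, 1.6217, 0.5969, 0.8042, 1.1003], 'tool_pos': [0.622, 0.1027, 0.1319], 'eef_rot': [-0.0731, 0.7045, 0.1124, 0.6969], 'contact_force': [0.5079, -0.3232, -2.7031], 'moment': [-0.0113, -0.0544, 0.0254], 'opening': 0.5191}
```

>>> {"fn": "drive_tool", "kwargs": {
  "deltas": [
    [[0,0,0],[0.15,0,0],4],
    [[0,0,0],[0,0,0],4],
    [[0,0,0],[0,0,0],4]
  ]
}}

```text
clock: 18.78
tool_pos: [0.6222, 0.1028, 0.131]
eef_rot: [-0.073, 0.704, 0.112, 0.697]
contact_force: [-1.2, -0.9, 3.5]
opening: 0.523
```

>>> {"fn": "drive_tool", "kwargs": {
  "deltas": [
    [[0,0,0],[0.1,0,0],4],
    [[0,0,0],[0,0,0],4],
    [[0,0,0],[0,0,0],4]
  ]
}}

```text
clock: 19.03
tool_pos: [0.6223, 0.1028, 0.1309]
eef_rot: [-0.073, 0.704, 0.112, 0.697]
contact_force: [-2.5, -2.3, 10.5]
opening: 0.518
```

Run:
```python
from h import *
still(4); st()
```

```text
mean [ -3.0013  -2.5936  10.743   -0.1581   0.7561   0.1377  -1.1423 -50.4991
  -7.2615 -11.1451   0.1417  -1.0797  -0.0693]
std [0.3394 0.3194 0.3865 0.0244 0.0258 0.0185 0.0032 0.0043 0.0005 0.0014
 0.0002 0.0004 0.0001]
{'clock': 19.2333, 'q': [0.1146, 0.9128, -0.6133, 1.6226, 0.5989, 0.8014, 1.0982], 'tool_pos': [0.6223, 0.1028, 0.1309], 'eef_rot': [-0.0732, 0.7041, 0.1121, 0.6974], 'contact_force': [-2.7284, -2.5523, 10.4528], 'moment': [-0.1364, 0.7406, 0.1282], 'opening': 0.519}
```

>>> {"fn": "drive_tool", "kwargs": {
  "deltas": [
    [[0,0,0],[-0.15,0,0],4],
    [[0,0,0],[0,0,0],4],
    [[0,0,0],[0,0,0],4]
  ]
}}

```text
clock: 19.48
tool_pos: [0.6222, 0.1027, 0.131]
eef_rot: [-0.073, 0.704, 0.112, 0.697]
contact_force: [-1.3, -1.3, 2.7]
opening: 0.517
```

Run:
```python
from h import *
still(6); st()
```

```text
mean [ -0.5672  -0.9519   4.1326  -0.0411   0.1934   0.0435  -0.6009 -53.92
  -7.7553 -11.0616  -0.1156  -0.3373  -0.0264]
std [0.3849 0.5456 0.5434 0.0269 0.022  0.0376 0.0408 0.2229 0.0247 0.0768
 0.0047 0.0015 0.0002]
{'clock': 19.7833, 'q': [0.1151, 0.913, -0.6137, 1.622, 0.5979, 0.8024, 1.0994], 'tool_pos': [0.6222, 0.1027, 0.131], 'eef_rot': [-0.073, 0.7044, 0.1123, 0.6971], 'contact_force': [-0.0814, -0.8048, 5.1338], 'moment': [0.0011, 0.1926, -0.0295], 'opening': 0.5212}
```

>>> {"fn": "drive_tool", "kwargs": {
  "deltas": [
    [[0,0,0],[-0.05,0,0],4],
    [[0,0,0],[0,0,0],4],
    [[0,0,0],[0,0,0],4],
    [[0,0,0],[0,0,0],4],
    [[0,0,0],[0,0,0],4]
  ],
  "force": 3
}}

```text
clock: 20.2
tool_pos: [0.622, 0.1027, 0.131]
eef_rot: [-0.073, 0.705, 0.112, 0.697]
contact_force: [1.3, -0.5, -2.0]
opening: 0.522
```

Run:
```python
from h import *
still(6); st()
s=shot("side","s8");a=s["color"][120:210,260:380,::-1]; s=shot("top","t8"); b=s["color"][120:210,240:360,::-1]
cv2.imwrite("pics/c8.png",cv2.convertScaleAbs(np.hstack([cv2.resize(a,(400,300),interpolation=2),cv2.resize(b,(400,300),interpolation=2)]),alpha=1.6))
d=[cv2.absdiff(cv2.imread(f"pics/{n}7.png"),cv2.imread(f"pics/{n}8.png")).max(2) for n in "st"]
print(d[0][140:175,300:335].mean(),d[1][150:190,275:300].mean())
```

```text
mean [  1.0671  -0.4213  -1.4102   0.0312  -0.1874  -0.0333  -0.0566 -56.844
  -8.102  -11.2168  -0.2562   0.2045   0.0103]
std [0.2174 0.5064 0.7825 0.0408 0.0398 0.0369 0.0332 0.1545 0.013  0.1261
 0.019  0.0327 0.0026]
{'clock': 20.5, 'q': [0.1152, 0.9128, -0.614, 1.6225, 0.5973, 0.8033, 1.0999], 'tool_pos': [0.6217, 0.1026, 0.131], 'eef_rot': [-0.0731, 0.7048, 0.1124, 0.6966], 'contact_force': [1.2067, -0.0781, -1.8112], 'moment': [0.0103, -0.1172, -0.0754], 'opening': 0.5239}
21.504489795918367 7.999
```

View pics/c8.png

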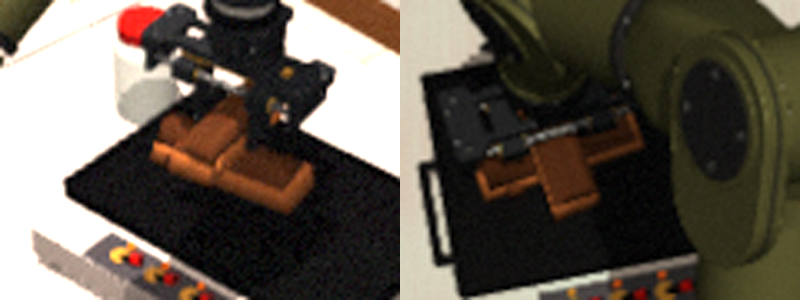

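Run:
```python
from fit import *
# intensity profile of bottom across its width, as function of hypothesised y (at z of crest) at stations along x
im=cv2.GaussianBlur(cv2.imread("pics/top0.png").astype(np.float32),(0,0),.5); c=lc("top0"); x0,y0,yw=.6262,.1035,1.833
u=np.array([np.cos(yw),np.sin(yw)]); v=np.array([-u[1],u[0]])
for z in (.096,.112):
  print("z",z)
  for y in range(-40,44,4):
    acc=[]
    for s in np.linspace(-.05,.05,25):
        p=np.array([x0,y0])+u*s+v*y/1000; q=proj(c,[p[0],p[1],z]); acc.append(cv2.getRectSubPix(im,(1,1),(float(q[0]),float(q[1])))[0,0])
    print(y,np.mean(acc,0).round(0)[::-1],end=";")
  print()
```

```text
z 0.096
-40 [8. 8. 7.];-36 [8. 8. 7.];-32 [9. 9. 8.];-28 [20. 14.  9.];-24 [35. 19.  9.];-20 [30. 15.  7.];-16 [29. 14.  6.];-12 [34. 17.  8.];-8 [39. 20. 10.];-4 [45. 23. 11.];0 [47. 24. 11.];4 [49. 25. 12.];8 [49. 25. 12.];12 [46. 23. 11.];16 [42. 21. 10.];20 [41. 21. 10.];24 [45. 23. 11.];28 [72. 38. 18.];32 [72. 38. 18.];36 [36. 20. 11.];40 [14. 10.  8.];
z 0.112
-40 [8. 7. 7.];-36 [8. 8. 7.];-32 [8. 8. 7.];-28 [8. 8. 7.];-24 [13. 10.  8.];-20 [32. 18. 10.];-16 [33. 17.  8.];-12 [29. 14.  6.];-8 [32. 16.  7.];-4 [37. 19.  9.];0 [43. 22. 10.];4 [46. 24. 11.];8 [48. 25. 12.];12 [49. 25. 12.];16 [48. 24. 11.];20 [43. 22. 10.];24 [41. 21. 10.];28 [43. 21. 10.];32 [63. 33. 15.];36 [77. 41. 19.];40 [45. 25. 12.];
```

The picture shows the long lying across the bottom just at its crest. The touch moments and the shading both put the crest about 4 mm nearer the robot, so I'll re-grip, lift, shift −4 mm along the long and lower again.

>>> {"fn": "drive_tool", "kwargs": {
  "deltas": [
    [[0,0,0],[0,0,0],4],
    [[0,0,0],[0,0,0],4],
    [[0,0,0],[-0.4,0,0],4],
    [[0,0,0.7],[-0.4,0,-0.4],4],
    [[0,0,0],[0,0,0],4],
    [[0,0,0],[0.35,0,0],4],
    [[0,0,0],[0.3,0,0],4],
    [[0,0,0],[0,0,0],4],
    [[0,0,0],[0,0,0],4]
  ],
  "force": 35
}}

```text
clock: 21.35
tool_pos: [0.6178, 0.1015, 0.1322]
eef_rot: [-0.069, 0.705, 0.117, 0.696]
contact_force: [-0.0, -0.4, -3.4]
opening: 0.517
```

Run:
```python
from h import *
still(6); st()
```

```text
mean [  0.0731   0.1122  -2.871   -0.0518  -0.0374   0.0058   0.0242 -57.3398
  -8.4136 -11.7881  -0.2267  -0.0317  -0.0068]
std [0.4493 0.2832 0.6294 0.0316 0.0258 0.0253 0.0299 0.0371 0.0227 0.0302
 0.001  0.005  0.0006]
{'clock': 21.65, 'q': [0.1278, 0.9092, -0.6233, 1.6324, 0.5908, 0.7972, 1.1068], 'tool_pos': [0.6181, 0.1016, 0.1328], 'eef_rot': [-0.0688, 0.705, 0.1166, 0.6962], 'contact_force': [-0.1105, -0.2541, -2.8235], 'moment': [-0.1113, -0.0426, -0.0415], 'opening': 0.5201}
```

>>> {"fn": "drive_tool", "kwargs": {
  "deltas": [
    [[0,0,0],[0.15,0,0],4],
    [[0,0,0],[0,0,0],4],
    [[0,0,0],[0,0,0],4]
  ]
}}

```text
clock: 21.9
tool_pos: [0.618, 0.1016, 0.1311]
eef_rot: [-0.069, 0.705, 0.117, 0.696]
contact_force: [0.4, 0.8, -2.6]
opening: 0.517
```

>>> {"fn": "drive_tool", "kwargs": {
  "deltas": [
    [[0,0,0],[0.1,0,0],4],
    [[0,0,0],[0,0,0],4],
    [[0,0,0],[0,0,0],4]
  ]
}}

```text
clock: 22.15
tool_pos: [0.6181, 0.1017, 0.1308]
eef_rot: [-0.069, 0.705, 0.116, 0.696]
contact_force: [-1.2, -1.1, 2.9]
opening: 0.519
```

Run:
```python
from h import *
F=still(8); st()
m=F.mean(0); d=m-np.r_[.02,.03,-2.7,-.045,-.045,.004,np.zeros(7)]; dz=-.157
print("df",d[:3].round(2),"dx",-(d[4]-dz*d[0])/d[2],"dy",(d[3]+dz*d[1])/d[2])
```

```text
mean [ -2.4746  -1.277    5.0065  -0.2642   0.392    0.0188  -0.577  -53.2174
  -7.8686 -11.4577  -0.0677  -0.7452   0.0011]
std [0.4517 0.5405 0.9186 0.0249 0.0639 0.022  0.0562 0.4187 0.0571 0.0353
 0.0155 0.0683 0.0002]
{'clock': 22.55, 'q': [0.1266, 0.9116, -0.6214, 1.6337, 0.5933, 0.7933, 1.1047], 'tool_pos': [0.6182, 0.1017, 0.1308], 'eef_rot': [-0.0689, 0.7048, 0.1165, 0.6963], 'contact_force': [-1.8455, -1.3399, 5.8209], 'moment': [-0.2753, 0.4784, 0.0083], 'opening': 0.5199}
df [-2.49 -1.31  7.71] dx -0.005884397070252218 dy -0.0018134735512799615
```

Contact is now near the grasp axis, about −6 mm along the long and inside the crest width. Release gently.

>>> {"fn": "drive_tool", "kwargs": {
  "deltas": [
    [[0,0,0],[-0.12,0,0],4],
    [[0,0,0],[0,0,0],4],
    [[0,0,0],[0,0,0],4.4],
    [[0,0,0],[0,0,0],4.8],
    [[0,0,0],[0,0,0],5.0],
    [[0,0,0],[0,0,0],5.2]
  ],
  "force": 5
}}

```text
clock: 23.05
tool_pos: [0.6183, 0.1019, 0.1316]
eef_rot: [-0.069, 0.705, 0.117, 0.696]
contact_force: [0.2, -1.0, -0.1]
opening: 0.59
```

Run:
```python
from h import *
r.snapshot("side");r.snapshot("side"); st()
s=shot("side","s9");a=s["color"][120:210,260:380,::-1]; s=shot("top","t9"); b=s["color"][120:210,240:360,::-1]
cv2.imwrite("pics/c9.png",cv2.convertScaleAbs(np.hstack([cv2.resize(a,(400,300),interpolation=2),cv2.resize(b,(400,300),interpolation=2)]),alpha=1.6))
```

```text
{'clock': 23.15, 'q': [0.1271, 0.9107, -0.6223, 1.6329, 0.5922, 0.7948, 1.1057], 'tool_pos': [0.6183, 0.1018, 0.1316], 'eef_rot': [-0.0687, 0.7048, 0.1167, 0.6963], 'contact_force': [-1.083, 0.2308, 0.5367], 'moment': [-0.0585, -0.0355, -0.0256], 'opening': 0.5898}
```

View pics/c9.png

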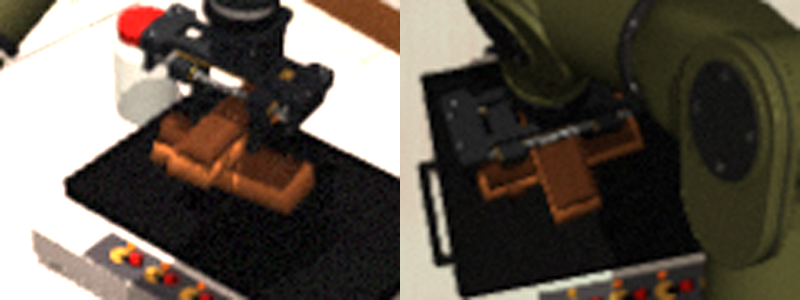

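The long stays level with the fingers open 3 mm on each side (left crop (210,145)). I'll check that it holds still, take an empty baseline and plan the next reach.

Run:
```python
from h import *
F=still(8); s=shot("side","s10")
a=cv2.imread("pics/s9.png").astype(int);b=cv2.imread("pics/s10.png").astype(int); d=abs(a-b).max(2)[140:190,295:360]; print("diff",d.mean(),d.max())
st()
```

```text
mean [ -0.2074  -0.022    0.1396  -0.0174  -0.0169   0.0166  -0.0044 -55.8574
  -8.0207 -11.2761  -0.1821  -0.0304  -0.0053]
std [0.3778 0.4479 0.2903 0.0338 0.0327 0.0327 0.0023 0.0025 0.0019 0.0032
 0.0001 0.0008 0.    ]
diff 5.104 32
{'clock': 23.7, 'q': [0.1272, 0.9109, -0.6222, 1.6332, 0.5921, 0.7949, 1.1057], 'tool_pos': [0.6181, 0.1017, 0.1315], 'eef_rot': [-0.0688, 0.705, 0.1166, 0.6962], 'contact_force': [-0.1155, -0.4948, 0.8981], 'moment': [0.0115, -0.0303, -0.021], 'opening': 0.59}
```

>>> {"fn": "drive_tool", "kwargs": {
  "deltas": [
    [[0,0,0],[0,0,0],6.5],
    [[0,0,0],[0,0,0],7],
    [[0,0,0],[0,0,0],7],
    [[0,0,0],[-1,0,0],7],
    [[0,0,0],[-3,0,0],7],
    [[0,0,0],[-4,0,0],7],
    [[0,0,0],[-3,0,0],8.5],
    [[0,0,0],[0,0,0],8.5],
    [[0,0,0],[0,0,0],8.5]
  ]
}}

```text
clock: 24.45
tool_pos: [0.6215, 0.0948, 0.2439]
eef_rot: [-0.069, 0.703, 0.117, 0.698]
contact_force: [0.3, -0.3, -0.5]
opening: 0.962
```

Run:
```python
from fit import *
plan((.507,-.386,.15),np.pi/2+.132)
s=shot("side","s11"); r.snapshot("side")
a=cv2.imread("pics/s10.png").astype(int);b=cv2.imread("pics/s11.png").astype(int); d=abs(a-b).max(2)[155:180,300:330]; print("diff",d.mean(),d.max())
```

```text
pos [0.6215 0.0948 0.2439] turn [ 7.49 -0.18 -3.91] shift cm old axes [  6.37 -43.99 -23.56] new axes [  9.39 -46.16 -17.68]
diff 6.464 51
```

>>> {"fn": "drive_tool", "kwargs": {
  "deltas": [
    [[3.75,-0.09,-1.95],[0,0,0],8.5],
    [[3.75,-0.09,-1.95],[0,0,0],8.5],
    [[0,0,0],[0,-3.8,-1.45],8.5],
    [[0,0,0],[0,-3.8,-1.45],8.5],
    [[0,0,0],[0,-3.8,-1.45],8.5],
    [[0,0,0],[0,-3.8,-1.45],8.5],
    [[0,0,0],[0,-3.8,-1.45],8.5],
    [[0,0,0],[0,-3.8,-1.45],8.5],
    [[0,0,0],[0,-3.8,-1.45],8.5],
    [[0,0,0],[0,-3.8,-1.45],8.5],
    [[0,0,0],[0,-3.8,-1.45],8.5],
    [[0,0,0],[0,-3.8,-1.45],8.5]
  ]
}}

```text
clock: 25.55
tool_pos: [0.525, -0.3029, 0.2403]
eef_rot: [-0.046, 0.708, 0.047, 0.703]
contact_force: [1.1, -0.4, 0.4]
opening: 0.961
```

>>> {"fn": "drive_tool", "kwargs": {
  "deltas": [
    [[0,0,0],[2.5,-3.8,-1.45],8.5],
    [[0,0,0],[2.5,-3.0,-1.2],8.5],
    [[0,0,0],[2,0,0],8.5],
    [[0,0,0],[2,0,0],8.5],
    [[0,0,0],[0,0,0],8.5],
    [[0,0,0],[0,0,0],8.5],
    [[0,0,0],[0,0,0],8.5]
  ]
}}

```text
clock: 26.13
tool_pos: [0.5109, -0.3665, 0.1556]
eef_rot: [-0.047, 0.707, 0.047, 0.704]
contact_force: [0.2, -0.6, 0.2]
opening: 0.966
```

Run:
```python
from fit import *
st(); plan((.5075,-.386,.0165),np.pi/2+.132)
s=shot("top","t12"); s2=shot("side","s12")
ct,cs=lc("t12"),lc("s12")
# long on bottom: yaw .262, underside .115, tilt; fit by side silhouettes of near part is occluded by nothing now
it,is_=s["color"],s2["color"]
P=model("long"); rot=R.from_rotvec(np.array([.966,.259,0])*.0588)*R.from_euler('z',.262)
a=[]
for im,c,(x,y,w,h) in ((it,ct,(255,125,65,70)),(is_,cs,(295,135,70,55))):
    k=6; b=cv2.convertScaleAbs(cv2.resize(im[y:y+h,x:x+w,::-1],(w*k,h*k),interpolation=2),alpha=1.8)
    o=np.array([.6181,.1017,.1148]); Q=P@rot.as_matrix().T+o
    q=[tuple(np.round((proj(c,p)+.5-[x,y])*k).astype(int).tolist()) for p in Q]
    for i,j in((8,9),(10,11),(8,10),(9,11),(1,3),(5,7),(1,5),(3,7),(0,2),(4,6),(0,4),(2,6)): cv2.line(b,q[i],q[j],(255,255,0) if i>7 else (0,255,0),1)
    a.append(cv2.resize(b,(390,int(390*h/w))))
H=max(i.shape[0] for i in a); a=[cv2.copyMakeBorder(i,0,H-i.shape[0],0,0,0) for i in a]
cv2.imwrite("pics/c12.png",np.hstack(a))
```

```text
{'clock': 26.1333, 'q': [0.8748, 0.8733, -0.6166, 1.6197, 0.6277, 0.8598, 1.7078], 'tool_pos': [0.5109, -0.3665, 0.1556], 'eef_rot': [-0.0471, 0.7071, 0.0473, 0.7039], 'contact_force': [0.2404, -0.6365, 0.2463], 'moment': [0.0564, -0.0333, 0.0023], 'opening': 0.9658}
pos [ 0.5109 -0.3665  0.1556] turn [ 0.09 -0.25 -0.03] shift cm old axes [13.91 -1.9  -0.53] new axes [13.91 -1.89 -0.59]
```

Now down over the short offcut, stopping 1 cm above the grasp height for an empty baseline.

>>> {"fn": "drive_tool", "kwargs": {
  "deltas": [
    [[0.09,-0.25,0],[3.2,-1.0,-0.28],8.5],
    [[0,0,0],[3.2,-0.9,-0.27],8.5],
    [[0,0,0],[3.2,0,0],8.5],
    [[0,0,0],[2.2,0,0],8.5],
    [[0,0,0],[1.1,0,0],8.5],
    [[0,0,0],[0,0,0],8.5],
    [[0,0,0],[0,0,0],8.5],
    [[0,0,0],[0,0,0],8.5],
    [[0,0,0],[0,0,0],8.5],
    [[0,0,0],[0,0,0],8.5]
  ]
}}

```text
clock: 27.07
tool_pos: [0.508, -0.3874, 0.0279]
eef_rot: [-0.047, 0.705, 0.046, 0.706]
contact_force: [0.8, 0.6, 0.1]
opening: 0.968
```

Run:
```python
from h import *
F=still(10); s=st(); plan((.5075,-.386,.0265),np.pi/2+.132)
```

```text
mean [ -0.1146  -0.0276  -0.037    0.0531   0.0258   0.0078  -0.012  -59.0814
  -6.8364  -8.7949   0.0201   0.0756   0.0007]
std [0.6458 0.4898 0.3106 0.0271 0.0207 0.025  0.025  0.0423 0.0164 0.0258
 0.0003 0.0034 0.0005]
{'clock': 27.5667, 'q': [0.848, 1.0541, -0.5071, 1.636, 0.7611, 0.6596, 1.6363], 'tool_pos': [0.5071, -0.3868, 0.0262], 'eef_rot': [-0.0462, 0.7058, 0.0462, 0.7054], 'contact_force': [1.0072, -0.2277, 0.1579], 'moment': [0.0262, 0.0195, -0.0064], 'opening': 0.9678}
pos [ 0.5071 -0.3868  0.0262] turn [-0.07 -0.03  0.  ] shift cm old axes [-0.03  0.08  0.05] new axes [-0.03  0.08  0.05]
```

```bash
python3 -c "
from h import *
print(np.round(r.get_state()['joint_torque'],4))"
```

```text
[ 9.70000e-03 -5.90261e+01 -6.81540e+00 -8.76010e+00  1.95000e-02
  7.93000e-02  1.00000e-04]
```

>>> {"fn": "drive_tool", "kwargs": {
  "deltas": [
    [[0,0,0],[1.0,0,0],8.5],
    [[0,0,0],[0,0,0],8.5],
    [[0,0,0],[0,0,0],3.5],
    [[0,0,0],[0,0,0],3.5],
    [[0,0,0],[0,0,0],3.5],
    [[0,0,0],[0,0,0],3.5],
    [[0,0,0],[0,0,0],3.5],
    [[0,0,0],[0,0,0],3.5],
    [[0,0,0],[-1.0,0,0],3.5],
    [[0,0,0],[0,0,0],3.5],
    [[0,0,0],[0,0,0],3.5],
    [[0,0,0],[0,0,0],3.5]
  ],
  "force": 35
}}

```text
clock: 28.57
tool_pos: [0.507, -0.387, 0.0264]
eef_rot: [-0.046, 0.706, 0.046, 0.705]
contact_force: [-0.2, 1.2, -1.6]
opening: 0.469
```

>>> {"fn": "drive_tool", "kwargs": {
  "deltas": [
    [[0,0,0],[0,0,0],3.5],
    [[0,0,0],[0,0,0],3.5],
    [[0,0,0],[0,0,0],3.5],
    [[0,0,0],[0,0,0],3.5]
  ]
}}

```text
clock: 28.9
tool_pos: [0.507, -0.3868, 0.0261]
eef_rot: [-0.046, 0.706, 0.046, 0.705]
contact_force: [0.3, -0.3, -1.7]
opening: 0.469
```

Run:
```python
from h import *
F=still(12); s=st(); print(np.round(s['joint_torque'],4))
A=R.from_quat(s["eef_rot"]); print("dM tool",A.inv().apply(F[:,3:6].mean(0)-[.0531,.0258,.0078]))
```

```text
mean [  0.0243   0.126   -1.9197   0.0464   0.016   -0.0213   0.0012 -60.2258
  -7.0762  -9.0735   0.0191   0.0552   0.    ]
std [0.4687 0.3436 0.3933 0.0277 0.0223 0.0225 0.0038 0.0054 0.0025 0.0039
 0.0001 0.0007 0.    ]
{'clock': 29.5, 'q': [0.8481, 1.054, -0.5072, 1.636, 0.7611, 0.6596, 1.6362], 'tool_pos': [0.5071, -0.3868, 0.0263], 'eef_rot': [-0.0462, 0.7058, 0.0462, 0.7054], 'contact_force': [-0.7086, 0.4907, -1.2893], 'moment': [0.0753, 0.0409, -0.0498], 'opening': 0.4742}
[ -0.0003 -60.2337  -7.0787  -9.0775   0.0192   0.0544   0.0001]
dM tool [ 0.02910555 -0.00882228 -0.00790149]
```

The noisy moment reading and the clean joint torques disagree about the short's balance point. The q/pose pairs are enough to fit the arm's kinematics, so I'll use the joint torques, which give ∂z/∂q for a vertical load.

```bash
cat > kin.py <<'E'
from h import *
from scipy.optimize import least_squares
D=[([-1.0772,.6899,-.1945,1.5662,.1573,.9025,-.2151],[.2772,.5596,.249],[.1605,.6886,-.1616,.6884]),
([-.1592,.685,-.3341,2.0995,.5152,.4346,.8086],[.4572,.1273,.1499],[-.0472,.7052,.0474,.7058]),
([.4041,.6407,-.5104,1.9998,.5253,.6209,1.2507],[.4892,-.0873,.1972],[-.0478,.7018,.0476,.7092]),
([-.2224,.8222,-.2384,2.1174,.6656,.2832,.668],[.4611,.129,.079],[-.047,.7085,.0454,.7027]),
([-.2449,.6415,-.5139,1.9594,.5037,.6621,.6228],[.4521,.231,.2044],[-.0453,.7033,.0463,.708]),
([-.1449,.7893,-.3237,2.1059,.7184,.3681,.6256],[.4659,.1141,.0992],[-.0466,.7077,.0369,.704]),
([-.4001,.9212,-.5581,1.6674,.6645,.7573,.6989],[.5039,.3636,.1093],[-.1454,.6936,.142,.6911]),
([-.4555,1.0498,-.4655,1.6872,.7685,.5965,.6126],[.5017,.3686,.0164],[-.1466,.6915,.146,.6921]),
([-.4536,1.0362,-.4766,1.684,.7568,.6146,.6197],[.5012,.3711,.0265],[-.1466,.6915,.146,.6921]),
([-.3698,.798,-.641,1.5992,.5655,.9311,.7776],[.5019,.3723,.2091],[-.1456,.6899,.1468,.6938]),
([.138,.8425,-.657,1.5902,.5426,.9011,1.1399],[.6203,.1017,.1869],[-.0732,.7045,.1123,.6969]),
([.1155,.9118,-.6145,1.6217,.5969,.8042,1.1003],[.622,.1027,.1319],[-.0731,.7045,.1124,.6969]),
([.1272,.9109,-.6222,1.6332,.5921,.7949,1.1057],[.6181,.1017,.1315],[-.0688,.705,.1166,.6962]),
([.8748,.8733,-.6166,1.6197,.6277,.8598,1.7078],[.5109,-.3665,.1556],[-.0471,.7071,.0473,.7039]),
([.8481,1.054,-.5072,1.636,.7611,.6596,1.6362],[.5071,-.3868,.0263],[-.0462,.7058,.0462,.7054])]
AX="zyzyzyz"
def fk(p,q):
    s=SG; T=np.eye(4); t=p[:24].reshape(8,3)
    for i in range(7):
        M=np.eye(4); M[:3,3]=t[i]; M[:3,:3]=R.from_euler(AX[i],s[i]*q[i]).as_matrix(); T=T@M
    M=np.eye(4); M[:3,3]=t[7]; M[:3,:3]=R.from_rotvec(p[24:27]).as_matrix(); return T@M
def res(p):
    o=[]
    for q,x,e in D:
        T=fk(p,q); o+=list((T[:3,3]-x)/.001)+list((R.from_quat(e).inv()*R.from_matrix(T[:3,:3])).as_rotvec()/.003)
    return np.r_[o,(p[:24]-P0[:24])/.05]
t0=np.zeros((8,3)); t0[1,2]=.3; t0[3,2]=.4; t0[5,2]=.4; t0[7,2]=.2
best=None
for zs in (-1,1):
  for ys in (1,):
    for g in np.arange(0,6.3,1.57):
        SG=[zs,ys,zs,ys,zs,ys,zs]
        Rt=R.from_euler('z',g)*R.from_matrix(np.array([[0,0,-1],[0,1,0],[1,0,0]]).astype(float)) # tool x = +z
        P0=np.r_[t0.ravel(),Rt.as_rotvec()]; f=least_squares(res,P0,max_nfev=200)
        if best is None or f.cost<best[0]: best=(f.cost,SG,f.x,P0)
_,SG,px,P0=best
if __name__=="__main__":
    print(best[0],SG); print(px[:24].reshape(8,3).round(3)); rr=res(px)[:-24].reshape(-1,6); print("rms mm",np.sqrt((rr[:,:3]**2).mean()),"rad",.003*np.sqrt((rr[:,3:]**2).mean()))
def zgrad(q,off):  # dz/dq of point at off in tool frame
    q=np.array(q); g=[]
    for i in range(7):
        h=np.zeros(7);h[i]=1e-4; g.append((((fk(px,q+h)-fk(px,q-h))@np.r_[off,1])[2])/2e-4)
    return np.array(g)
def solve(q,dt,w=np.array([.03,.03,.01,.01,.001,.002,.001])):
    for s in(1,-1):
        f=least_squares(lambda v:(s*v[0]*zgrad(q,[-.008,v[1],v[2]])-dt)/w,[2,0,0],x_scale=[1,.01,.01])
        print("sign",s,"W,y_tool,z_tool",f.x.round(4),"cost",f.cost.round(2),"resid",(f.fun*w).round(4))
E
cat > k2.py <<'E'
from kin import *
print("short");solve([.8481,1.054,-.5072,1.636,.7611,.6596,1.6362],np.array([-.0003,-60.2337,-7.0787,-9.0775,.0192,.0544,.0001])-np.array([.0097,-59.0261,-6.8154,-8.7601,.0195,.0793,.0001]))
print("long2");solve([.1275,.910,-.6228,1.6328,.5915,.796,1.1062],np.array([.0242,-57.3398,-8.4136,-11.7881,-.2267,-.0317,-.0068])-np.array([-.0044,-55.8574,-8.0207,-11.2761,-.1821,-.0304,-.0053]))
print("long1");solve([-.4540,1.042,-.472,1.6856,.762,.605,.616],np.array([-.0001,-59.6075,-6.5862,-8.639,-.0287,.0703,.0002])-np.array([.0124,-58.1267,-6.1498,-7.9757,-.0214,.0585,.001]))
E
python3 kin.py; python3 k2.py
```

```text
4.5932606347590275 [-1, 1, -1, 1, -1, 1, -1]
[[ 0.     0.     0.022]
 [-0.001 -0.01   0.322]
 [ 0.    -0.01   0.081]
 [ 0.    -0.013  0.481]
 [-0.001 -0.013 -0.028]
 [ 0.001 -0.     0.372]
 [-0.    -0.     0.055]
 [ 0.     0.     0.255]]
rms mm 0.0685599830224847 rad 8.091758974071134e-05
short
sign 1 W,y_tool,z_tool [1.9331e+00 2.0000e-04 1.2700e-02] cost 0.37 resid [ 0.01   -0.0161  0.0044  0.0037 -0.     -0.0002 -0.    ]
sign -1 W,y_tool,z_tool [-1.9331e+00  2.0000e-04  1.2700e-02] cost 0.37 resid [ 0.01   -0.0161  0.0044  0.0037 -0.     -0.0002 -0.    ]
long2
sign 1 W,y_tool,z_tool [ 2.5912e+00  9.0000e-04 -9.6000e-03] cost 4.47 resid [-0.0286 -0.0512 -0.0057  0.0216  0.0001 -0.0004 -0.0002]
sign -1 W,y_tool,z_tool [-2.5912e+00  9.0000e-04 -9.6000e-03] cost 4.47 resid [-0.0286 -0.0512 -0.0057  0.0216  0.0001 -0.0004 -0.0002]
long1
sign 1 W,y_tool,z_tool [ 3.2978e+00  6.0000e-04 -5.2000e-03] cost 384.57 resid [ 0.0125 -0.526   0.0589  0.2041  0.0007 -0.0061  0.0008]
sign -1 W,y_tool,z_tool [-3.2978e+00  6.0000e-04 -5.2000e-03] cost 384.57 resid [ 0.0125 -0.526   0.0589  0.2041  0.0007 -0.0061  0.0008]
```

The fit is accurate to 0.07 mm. The short weighs 1.93 N with its balance point +12.7 mm from the grasp and no lateral offset. The long's balance point is about −9.6 mm from its grasp axis, within the crest, so I'll put the short slightly to the other side of it. Lift and turn.

>>> {"fn": "drive_tool", "kwargs": {
  "deltas": [
    [[0,0,0],[-2,0,0],3.5],
    [[0,0,0],[-4,0,0],3.5],
    [[0,0,0],[-4,0,0],3.5],
    [[0,0,0],[-4,0,0],3.5],
    [[0,0,0],[-4,0,0],3.5],
    [[0,0,0],[-4,0,0],3.5],
    [[0,0,0],[0,0,0],3.5]
  ]
}}

```text
clock: 30.08
tool_pos: [0.5117, -0.3879, 0.2551]
eef_rot: [-0.049, 0.701, 0.043, 0.71]
contact_force: [1.6, 0.7, -1.2]
opening: 0.474
```

>>> {"fn": "drive_tool", "kwargs": {
  "deltas": [
    [[6.8,0,0],[0,0,0],3.5],
    [[6.8,0,0],[0,0,0],3.5],
    [[6.8,0,0],[0,0,0],3.5],
    [[6.8,0,0],[0,0,0],3.5],
    [[6.8,0,0],[0,0,0],3.5],
    [[6.8,0,0],[0,0,0],3.5],
    [[6.8,0,0],[0,0,0],3.5],
    [[6.8,0,0],[0,0,0],3.5],
    [[6.8,0,0],[0,0,0],3.5],
    [[6.8,0,0],[0,0,0],3.5],
    [[6.8,0,0],[0,0,0],3.5],
    [[6.8,0,0],[0,0,0],3.5]
  ]
}}

```text
clock: 31.08
tool_pos: [0.5069, -0.3864, 0.2456]
eef_rot: [0.427, 0.564, -0.428, 0.563]
contact_force: [0.4, 0.3, -2.1]
opening: 0.475
```

Run:
```python
from fit import *
st(); plan((.6168,.1069,.21),.262,tilt=np.array([.0698,-.0331,0]))
# long pitch/shift check from t12/s12: union silhouette of bottom + long
ct,cs=lc("t12"),lc("s12"); it=cv2.imread("pics/t12.png")[:,:,::-1]; is_=cv2.imread("pics/s12.png")[:,:,::-1]
V=[(ct,mask(it,(250,125,75,75))),(cs,mask(is_,(290,135,80,60)))]; S=4
V=[(c,cv2.resize(m,None,fx=S,fy=S,interpolation=0)) for c,m in V]
QB=model("bottom")@R.from_euler('z',1.833).as_matrix().T+[.6262,.1035,.07]
def cost(p,full=False):
    u=np.array([.966,.259,0]); v=np.array([-.259,.966,0])
    rot=R.from_rotvec(-v*p[2])*R.from_rotvec(u*.0588)*R.from_euler('z',.262+p[3])
    Q=model("long")@rot.as_matrix().T+[p[0],p[1],.1148]; o=[]
    for c,m in V:
        a=np.zeros_like(m)
        for q in(QB,Q): cv2.fillConvexPoly(a,np.round(hull(c,q,S)).astype(np.int32),1)
        o.append(1-(a&m).sum()/(a|m).sum())
    return o if full else sum(o)
for k in range(-10,11,2): print(k,np.round(cost([.6175,.1015,np.radians(k),0],True),3),end="; ")
b=minimize(cost,[.6175,.1015,0,0],method='Nelder-Mead',options=dict(initial_simplex=np.array([.6175,.1015,0,0])+np.vstack([np.zeros(4),np.diag([.006,.006,.06,.04])])))
print("\nfit x,y,pitch(deg,+far end up),dyaw",b.x[:2].round(4),np.degrees(b.x[2:]).round(2),b.fun)
```

```text
{'clock': 31.0833, 'q': [0.7366, 0.7185, -0.2926, 1.525, 0.2387, 0.9347, 0.6417], 'tool_pos': [0.5069, -0.3864, 0.2456], 'eef_rot': [0.4275, 0.5636, -0.4278, 0.5627], 'contact_force': [0.3636, 0.3276, -2.1172], 'moment': [-0.058, 0.0613, -0.0497], 'opening': 0.4748}
pos [ 0.5069 -0.3864  0.2456] turn [0.56 3.31 2.95] shift cm old axes [  3.57  23.84 -44.57] new axes [  7.35  23.12 -44.48]
-10 [0.111 0.137]; -8 [0.107 0.128]; -6 [0.109 0.114]; -4 [0.109 0.106]; -2 [0.11  0.101]; 0 [0.112 0.108]; 2 [0.113 0.118]; 4 [0.113 0.129]; 6 [0.112 0.14 ]; 8 [0.114 0.15 ]; 10 [0.112 0.16 ]; 
fit x,y,pitch(deg,+far end up),dyaw [0.615  0.1034] [-3.95  0.94] 0.19380083437106466
```

>>> {"fn": "drive_tool", "kwargs": {
  "deltas": [
    [[0,0,0],[0,1.83,-3.43],3.5],
    [[0,0,0],[0,1.83,-3.43],3.5],
    [[0,0,0],[0,1.83,-3.43],3.5],
    [[0,0,0],[0,1.83,-3.43],3.5],
    [[0,0,0],[0,1.83,-3.43],3.5],
    [[0,0,0],[0,1.83,-3.43],3.5],
    [[0,0,0],[0,1.83,-3.43],3.5],
    [[0,0,0],[0,1.83,-3.43],3.5],
    [[0,0,0],[0,1.83,-3.43],3.5],
    [[0,0,0],[0,1.83,-3.43],3.5],
    [[0,0,0],[0,1.83,-3.43],3.5],
    [[0,0,0],[0,1.83,-3.43],3.5]
  ]
}}

```text
clock: 32.08
tool_pos: [0.6054, 0.0712, 0.2457]
eef_rot: [0.426, 0.565, -0.426, 0.564]
contact_force: [1.0, -0.4, -1.7]
opening: 0.476
```

>>> {"fn": "drive_tool", "kwargs": {
  "deltas": [
    [[0,0,0],[0,1.83,-3.4],3.5],
    [[0.56,3.3,2.95],[0,0,0],3.5],
    [[0,0,0],[0,0,0],3.5],
    [[0,0,0],[0,0,0],3.5],
    [[0,0,0],[0,0,0],3.5],
    [[0,0,0],[0,0,0],3.5]
  ]
}}

```text
clock: 32.58
tool_pos: [0.6142, 0.1052, 0.246]
eef_rot: [0.455, 0.567, -0.403, 0.556]
contact_force: [-0.0, 0.0, -1.4]
opening: 0.474
```

Run:
```python
from fit import *
s=st(); print(s["joint_torque"]); plan((.6168,.1069,.184),.262,tilt=np.array([.0698,-.0331,0]))
```

```text
{'clock': 32.5833, 'q': [-0.0561, 0.6794, -0.2792, 1.6169, 0.1613, 0.8203, -0.1135], 'tool_pos': [0.6142, 0.1052, 0.246], 'eef_rot': [0.4553, 0.5665, -0.403, 0.5561], 'contact_force': [-0.0054, 0.0462, -1.3612], 'moment': [-0.0919, 0.0871, 0.0064], 'opening': 0.4743}
[-2.57584909e-01 -5.28819287e+01 -2.60974512e+00 -1.55052549e+01
 -1.95082189e-01 -2.23022369e-01 -7.12203240e-03]
pos [0.6142 0.1052 0.246 ] turn [0.19 0.12 0.02] shift cm old axes [ 6.2  -0.01  0.26] new axes [ 6.2  -0.01  0.27]
```

>>> {"fn": "drive_tool", "kwargs": {
  "deltas": [
    [[0.19,0.12,0],[2.5,0,0.14],3.5],
    [[0,0,0],[2.2,0,0.13],3.5],
    [[0,0,0],[1.1,0,0],3.5],
    [[0,0,0],[0.4,0,0],3.5],
    [[0,0,0],[0,0,0],3.5],
    [[0,0,0],[0,0,0],3.5],
    [[0,0,0],[0,0,0],3.5],
    [[0,0,0],[0,0,0],3.5]
  ]
}}

```text
clock: 33.25
tool_pos: [0.6175, 0.1088, 0.1854]
eef_rot: [0.457, 0.567, -0.402, 0.556]
contact_force: [0.5, 0.4, -2.1]
opening: 0.476
```

Run:
```python
from fit import *
s=st(); print(np.round(s["joint_torque"],3)); plan((.6168,.1069,.176),.262,tilt=np.array([.0698,-.0331,0]))
```

```text
{'clock': 33.25, 'q': [-0.0703, 0.7583, -0.2609, 1.6652, 0.1859, 0.6908, -0.1337], 'tool_pos': [0.6175, 0.1088, 0.1854], 'eef_rot': [0.4571, 0.5666, -0.4018, 0.5555], 'contact_force': [0.4533, 0.4196, -2.1341], 'moment': [-0.1448, 0.0859, 0.0258], 'opening': 0.476}
[ 1.7000e-02 -5.4476e+01 -2.5200e+00 -1.3721e+01 -1.7700e-01 -2.5200e-01
 -3.0000e-03]
pos [0.6175 0.1088 0.1854] turn [ 0.13 -0.07 -0.14] shift cm old axes [ 0.92 -0.17  0.22] new axes [ 0.92 -0.17  0.22]
```

>>> {"fn": "drive_tool", "kwargs": {
  "deltas": [
    [[0,0,0],[0.4,-0.1,0.1],3.5],
    [[0,0,0],[0.4,-0.05,0.1],3.5],
    [[0,0,0],[0,0,0],3.5],
    [[0,0,0],[0,0,0],3.5],
    [[0,0,0],[0,0,0],3.5]
  ]
}}

```text
clock: 33.67
tool_pos: [0.6175, 0.1079, 0.1787]
eef_rot: [0.458, 0.566, -0.401, 0.556]
contact_force: [-3.7, -0.7, 12.8]
opening: 0.471
```

>>> {"fn": "drive_tool", "kwargs": {
  "deltas": [
    [[0,0,0],[0.15,0,0],3.5],
    [[0,0,0],[0,0,0],3.5],
    [[0,0,0],[0,0,0],3.5]
  ]
}}

```text
clock: 33.92
tool_pos: [0.6176, 0.1079, 0.1786]
eef_rot: [0.458, 0.566, -0.401, 0.556]
contact_force: [-5.7, -0.4, 22.5]
opening: 0.475
```

Run:
```python
from fit import *
s=st(); print(np.round(s["joint_torque"],3)); plan((.6168,.1069,.1745),.262,tilt=np.array([.0698,-.0331,0]))
```

```text
{'clock': 33.9167, 'q': [-0.0698, 0.7662, -0.2588, 1.6738, 0.1898, 0.6715, -0.1348], 'tool_pos': [0.6176, 0.1079, 0.1786], 'eef_rot': [0.4579, 0.566, -0.4008, 0.5562], 'contact_force': [-5.7451, -0.3736, 22.4706], 'moment': [-0.1095, 1.263, 0.147], 'opening': 0.4753}
[ 1.8000e-02 -4.0937e+01 -1.2250e+00 -1.1219e+01  2.5500e-01 -1.7630e+00
 -1.2000e-02]
pos [0.6176 0.1079 0.1786] turn [ 0.15 -0.08 -0.32] shift cm old axes [ 0.4  -0.13  0.1 ] new axes [ 0.4  -0.12  0.1 ]
```

That's firm contact, 4 mm earlier than expected. Back off and locate the contact from the joint torques.

```bash
cat > k3.py <<'E'
from kin import *
def wrench_point(q,dt):
    J=np.zeros((7,6)); T0=fk(px,q)
    for i in range(7):
        h=np.zeros(7);h[i]=1e-4; A,B=fk(px,np.array(q)+h),fk(px,np.array(q)-h)
        J[i,:3]=(A[:3,3]-B[:3,3])/2e-4; J[i,3:]=(R.from_matrix(A[:3,:3])*R.from_matrix(B[:3,:3]).inv()).as_rotvec()/2e-4
    w=-np.linalg.lstsq(J.T@J*0+J.T@J,J.T@dt,rcond=None)[0] if False else -np.linalg.lstsq(J.T.T,dt,rcond=None)[0]
    w=-w  # sign fixed so that weight gives Fz<0 below
    return w
E
cat > k4.py <<'E'
from k3 import *
# sign test with the short's weight
w=wrench_point([.8481,1.054,-.5072,1.636,.7611,.6596,1.6362],np.array([-.0003,-60.2337,-7.0787,-9.0775,.0192,.0544,.0001])-np.array([.0097,-59.0261,-6.8154,-8.7601,.0195,.0793,.0001])); print("weight",w.round(3)); sg=-np.sign(w[2])
w=sg*wrench_point([-.0698,.7662,-.2588,1.6738,.1898,.6715,-.1348],np.array([.018,-40.937,-1.225,-11.219,.255,-1.763,-.012])-np.array([.017,-54.55,-2.51,-13.55,-.175,-.255,-.003]))
print(w.round(3)); dz=-.0165; dx=-(w[4]-dz*w[0])/w[2]; dy=(w[3]+dz*w[1])/w[2]; print("dx,dy",dx,dy,"u",dx*.966+dy*.259,"v",-.259*dx+.966*dy)
w=sg*wrench_point([.1146,.9128,-.6133,1.6226,.5989,.8014,1.0982],np.array([-1.1423,-50.4991,-7.2615,-11.1451,.1417,-1.0797,-.0693])-np.array([.0048,-57.6526,-8.2742,-11.8896,-.1909,-.0086,-.0054]))
dx=-(w[4]-dz*w[0])/w[2]; dy=(w[3]+dz*w[1])/w[2]; print("long c1",w.round(3),"u",dx*.966+dy*.259,"v",-.259*dx+.966*dy)
w=sg*wrench_point([.1266,.9116,-.6214,1.6337,.5933,.7933,1.1047],np.array([-.577,-53.2174,-7.8686,-11.4577,-.0677,-.7452,.0011])-np.array([.0242,-57.3398,-8.4136,-11.7881,-.2267,-.0317,-.0068]))
dx=-(w[4]-dz*w[0])/w[2]; dy=(w[3]+dz*w[1])/w[2]; print("long c4",w.round(3),"u",dx*.966+dy*.259,"v",-.259*dx+.966*dy)
E
python3 k4.py
```

```text
weight [ 3.40e-02 -6.00e-03  1.91e+00  8.00e-03 -1.40e-02  1.00e-03]
[-5.224 -0.956 23.774 -0.166  0.339  0.031]
dx,dy -0.01061721723251345 -0.0063223208308969886 u -0.011893712941810311 v -0.0033575026594255073
long c1 [-2.813 -2.425 13.06   0.219  0.215  0.076] u -0.007368039074490694 v 0.022472022019247168
long c4 [-1.802e+00 -1.271e+00  7.563e+00 -5.400e-02  8.300e-02  7.000e-03] u -0.007898410984608521 v -0.0024318521790024725
```

>>> {"fn": "drive_tool", "kwargs": {
  "deltas": [
    [[0,0,0],[-0.35,0,0],3.5],
    [[0,0,0],[0,0,0],3.5],
    [[0,0,0],[0,0,0],3.5],
    [[0,0,0],[0,0,0],3.5]
  ]
}}

```text
clock: 34.25
tool_pos: [0.617, 0.1069, 0.1787]
eef_rot: [0.457, 0.567, -0.402, 0.556]
contact_force: [-0.6, -1.1, 7.2]
opening: 0.477
```

Run:
```python
from fit import *
s=st(); print(np.round(s["joint_torque"],4)); plan((.6168,.1069,.1745),.262,tilt=np.array([.0698,-.0331,0]))
```

```text
{'clock': 34.25, 'q': [-0.0686, 0.7662, -0.2588, 1.6731, 0.1891, 0.6754, -0.1335], 'tool_pos': [0.617, 0.1069, 0.1787], 'eef_rot': [0.4572, 0.5665, -0.4018, 0.5555], 'contact_force': [-0.5956, -1.0559, 7.1623], 'moment': [-0.0772, 0.1157, 0.0229], 'opening': 0.4766}
[-1.38900e-01 -4.94785e+01 -2.17520e+00 -1.17568e+01 -1.34600e-01
 -2.97500e-01 -8.00000e-03]
pos [0.617  0.1069 0.1787] turn [ 0.12 -0.07 -0.15] shift cm old axes [ 0.42 -0.04  0.02] new axes [ 0.42 -0.04  0.02]
```

Contact is at the expected uphill edge of the long's crest (−3.4 mm), and the short's balance point (−12.7 mm) sits about at the crest's middle. Release.

>>> {"fn": "drive_tool", "kwargs": {
  "deltas": [
    [[0,0,0],[-0.05,0,0],3.5],
    [[0,0,0],[0,0,0],3.5],
    [[0,0,0],[0,0,0],4.0],
    [[0,0,0],[0,0,0],4.3],
    [[0,0,0],[0,0,0],4.5],
    [[0,0,0],[0,0,0],4.7],
    [[0,0,0],[0,0,0],4.8],
    [[0,0,0],[0,0,0],4.8],
    [[0,0,0],[0,0,0],4.8]
  ],
  "force": 5
}}

```text
clock: 35.0
tool_pos: [0.6159, 0.1067, 0.1783]
eef_rot: [0.456, 0.567, -0.402, 0.555]
contact_force: [0.4, -0.2, 0.3]
opening: 0.538
```

Run:
```python
from fit import *
s=st(); print(np.round(s["joint_torque"],3))
a=shot("side","s14")["color"]; b=shot("side","s15")["color"]
ref=cv2.imread("pics/s12.png")[:,:,::-1].astype(int)
print("change between",abs(a.astype(int)-b).max(2)[110:200,290:370].mean(), "near end of long vs before",abs(a.astype(int)-ref).max(2)[160:185,300:325].mean())
```

```text
{'clock': 35.0, 'q': [-0.0684, 0.7664, -0.2589, 1.6742, 0.1889, 0.6767, -0.1333], 'tool_pos': [0.6159, 0.1067, 0.1783], 'eef_rot': [0.4564, 0.5672, -0.4025, 0.555], 'contact_force': [0.3842, -0.1841, 0.2552], 'moment': [-0.1325, 0.0813, 0.0076], 'opening': 0.5375}
[ 1.0000e-03 -5.3521e+01 -2.4220e+00 -1.2994e+01 -1.7100e-01 -2.1200e-01
 -5.0000e-03]
change between 4.522777777777778 near end of long vs before 20.3712
```

Released, with no load on the tool. Open wider, back out along the tool axis and look (last picture).

>>> {"fn": "drive_tool", "kwargs": {
  "deltas": [
    [[0,0,0],[0,0,0],5.4],
    [[0,0,0],[0,0,0],6.2],
    [[0,0,0],[0,0,0],6.2],
    [[0,0,0],[-0.8,0,0],6.2],
    [[0,0,0],[-2,0,0],6.2],
    [[0,0,0],[-3.5,0,0],6.2],
    [[0,0,0],[-4,0,0],6.2],
    [[0,0,0],[-4,0,0],6.2]
  ]
}}

```text
clock: 35.77
tool_pos: [0.6107, 0.0964, 0.3229]
eef_rot: [0.456, 0.567, -0.403, 0.555]
contact_force: [1.6, -0.5, 0.3]
opening: 0.703
```

>>> {"fn": "drive_tool", "kwargs": {
  "deltas": [
    [[0,0,0],[0,0,4],6.2],
    [[0,0,0],[0,0,4],6.2],
    [[0,0,0],[0,0,4],6.2],
    [[0,0,0],[0,0,4],6.2],
    [[0,0,0],[0,0,4],6.2],
    [[0,0,0],[0,0,4],6.2],
    [[0,0,0],[0,0,4],6.2],
    [[0,0,0],[0,0,0],6.2],
    [[0,0,0],[0,0,0],6.2]
  ]
}}

```text
clock: 36.52
tool_pos: [0.6843, -0.1771, 0.3038]
eef_rot: [0.458, 0.566, -0.405, 0.554]
contact_force: [-0.4, 1.0, 0.3]
opening: 0.702
```

Run:
```python
from fit import *
st()
s=shot("side","s16")["color"]; t=shot("top","t16")["color"]
a=cv2.resize(s[115:235,255:385,::-1],(430,397),interpolation=2); b=cv2.resize(t[120:230,240:342,::-1],(368,397),interpolation=2)
cv2.imwrite("pics/c16.png",cv2.convertScaleAbs(np.hstack([a,b]),alpha=1.6))
```

```text
{'clock': 36.5167, 'q': [0.3589, 0.7652, -0.2984, 1.2229, 0.1437, 1.157, 0.3448], 'tool_pos': [0.6843, -0.1771, 0.3038], 'eef_rot': [0.4576, 0.5657, -0.4045, 0.554], 'contact_force': [-0.4027, 1.0, 0.258], 'moment': [-0.0773, 0.0829, 0.053], 'opening': 0.7023}
```

View pics/c16.png

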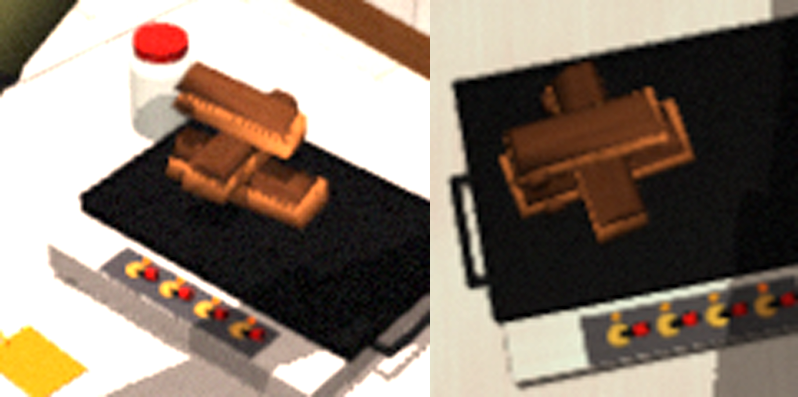

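Both offcuts stand crosswise, about level, and all four levers are laid over. A stillness check, then hand in.

>>> {"fn": "drive_tool", "kwargs": {
  "deltas": [
    [[0,0,0],[0,0,0],6.2],
    [[0,0,0],[0,0,0],6.2],
    [[0,0,0],[0,0,0],6.2],
    [[0,0,0],[0,0,0],6.2],
    [[0,0,0],[0,0,0],6.2],
    [[0,0,0],[0,0,0],6.2],
    [[0,0,0],[0,0,0],6.2],
    [[0,0,0],[0,0,0],6.2]
  ]
}}

```text
clock: 37.28
tool_pos: [0.6847, -0.1731, 0.3042]
eef_rot: [0.456, 0.567, -0.402, 0.555]
contact_force: [-0.8, -0.2, -0.0]
opening: 0.706
```

Run:
```python
from fit import *
s=shot("side","s17")["color"].astype(int); a=cv2.imread("pics/s16.png")[:,:,::-1].astype(int); o=cv2.imread("pics/side0.png")[:,:,::-1].astype(int)
d=abs(s-a).max(2); print("pile diff",d[125:190,300:360].mean(),"quiet ref",d[300:340,60:120].mean())
for n,(x,y,w,h) in dict(jar=(290,120,14,35),plates=(295,262,62,58),turner=(220,185,65,52),rack=(428,185,60,70)).items(): print(n,abs(s-o).max(2)[y:y+h,x:x+w].mean().round(1),end=" ")
print(r.finish_job())
```

```text
pile diff 3.9894871794871793 quiet ref 2.5675
jar 13.8 plates 15.1 turner 33.1 rack 10.6 the job is handed in; nothing more can be done
None
```

The job is handed in at about 37 s of the 72 s allowed, with all four zones off and both offcuts piled crosswise on the bottom one.

- **Levers:** My first stroke missed because I took the ledge to be too high. The second laid the levers only about 0.7 rad over. A third, lower stroke brought them to about 0.95 rad by pixel measurement, and all of this was done before any wood was moved.
- **Long offcut:** It lies across the bottom one near its middle. Its balance point came out about 10 mm from my grasp axis. That is inside the crest, but closer to the edge than I wanted, so I placed the short one to bring the combined weight back towards the middle.
- **Short offcut:** It lies across the long one with its balance point near the middle of the long's crest. One touch while lowering it reached about 24 N.

**Last checks:**
- The final picture shows both offcuts standing crosswise and about level, clear of the gripper.
- Two pictures 0.7 s apart showed almost no change in the pile (4.0 against 2.6 in a quiet area).

**Not settled:**
- The wrist moments and the joint torques disagreed on the balance points; I trusted the joint torques.
- The before/after picture differences were 10–15 for the jar, plates and rack and 33 for the turner. I put these down to arm shadows, but I did not check further. The tool did not go near the plates or rack, and it stayed about 10 cm or more above the turner and jar.

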